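# Clear the griddle bench

## Task

Clear the bench beside the griddle: slide the wooden utensil box's cover right back, lay every hand utensil that is out on the bench (there may be two to four) inside, and slide the cover fully shut again. Hang the wooden trivet from the drying rack by its hole on the one peg of the hook rail that has no pot. Leave the pots hanging and the bowl, cup and tin where they stand.

Things in the scene. Friction and masses are not known exactly. Their poses are not given: they have to be found in the camera images.
- box: Light wooden utensil box, fixed to the bench, open-topped apart from its sliding cover: outside 136 (its x) by 250 (its y) by 63 high, walls 6, inside 124 by 238, floor 6 above the bench, 49 from floor to the underside of the cover. Origin under its centre on the bench; +x is the direction in which the cover slides open.
- cover (a joint): Slide of the box's cover in m: 0 = fully shut over the box, 0.125 = slid right back along the box's +x (opening almost uncovered; the cover's near edge is then 57 past the box's centre); at the start it is shut or a little ajar (up to 0.02). Friction about 1.5 N; stays where it is left.
- cover_ridge (a point): Top middle of the upright wooden ridge on the cover by which it is pushed or pulled; moves with the cover. The ridge is 16 along x, 90 along y and stands 28 above the cover's top face, which is 60 above the bench (ridge top 88). Shut, it lies at x = -45 in the box's frame.
- scraper: One of the hand utensils to pack. Lies flat with its long axis along x, origin on the underside below the middle of its length; the handle (wood, 22 wide, 24 high) runs from x = -50 to past the origin, so it can be pinched across at the origin. Griddle scraper, 101 long: at the +x end a steel blade 34 wide.
- brush: One of the hand utensils to pack. Lies flat with its long axis along x, origin on the underside below the middle of its length; the handle (wood, 22 wide, 24 high) runs from x = -50 to past the origin, so it can be pinched across at the origin. Basting brush, 102 long: at the +x end a black head 32 wide, 26 high.
- masher: One of the hand utensils to pack. Lies flat with its long axis along x, origin on the underside below the middle of its length; the handle (wood, 22 wide, 24 high) runs from x = -50 to past the origin, so it can be pinched across at the origin. Small masher, 100 long: at the +x end a round aluminium head of diameter 34 lying along x.
- scoop: One of the hand utensils to pack. Lies flat with its long axis along x, origin on the underside below the middle of its length; the handle (wood, 22 wide, 24 high) runs from x = -50 to past the origin, so it can be pinched across at the origin (handle ends at x = 14). Small scoop, 103 long: at the +x end an open aluminium cup 34 wide, 22 high.
- trivet: Dark wooden trivet board 92 wide (its y), 140 high (its z), 12 thick (its x), with a round hole of diameter 30 near the top; stands upright in the rack, lower edge 12 above the bench. Origin under the middle of its lower edge. About 150 g.
- trivet_eye (a point): Centre of the trivet's hole, 91 above its lower edge and 49 below its upper edge, hole axis along the trivet's x.
- trivet_top (a point): Middle of the trivet's upper edge.
- rack: Dark steel drying rack, fixed: base 90 by 110, 12 high, with two upright slabs 90 long (y), 8 thick, up to 52 above the bench, that leave a slot 15 wide along y in which the trivet stands. Origin under its centre.
- rail: Steel hook rail, fixed: two posts 340 apart along its y, a bar at height 222, and three horizontal pegs at y = 115, 0, -115 that point along the rail's -x, towards the robot. Origin on the bench under the middle of the bar.
- peg_left (a point): Point on the axis of the left (+y) peg, at the middle of its straight length: peg diameter 8, axis along the rail's x at height 250, straight from 29 behind this point (+x) to 28 before it (-x), then rising 7 in a short upturned tip that ends 41 before this point. Axes as the rail's.
- peg_mid (a point): Point on the axis of the middle peg, at the middle of its straight length: peg diameter 8, axis along the rail's x at height 250, straight from 29 behind this point (+x) to 28 before it (-x), then rising 7 in a short upturned tip that ends 41 before this point. Axes as the rail's.
- peg_right (a point): Point on the axis of the right (-y) peg, at the middle of its straight length: peg diameter 8, axis along the rail's x at height 250, straight from 29 behind this point (+x) to 28 before it (-x), then rising 7 in a short upturned tip that ends 41 before this point. Axes as the rail's.
- pot_left: Small aluminium pot, 84 wide and 44 deep, hanging by the eye of its strap handle on the left peg; None if there is none on that peg. Origin under the pot, 146 below the eye's centre, z up.
- pot_left_eye (a point): Centre of that pot's eye, about 5 below the peg's axis; the strap reaches 18 above it. None if the pot is absent.
- pot_mid: Small aluminium pot, 84 wide and 44 deep, hanging by the eye of its strap handle on the middle peg; None if there is none on that peg. Origin under the pot, 146 below the eye's centre, z up.
- pot_mid_eye (a point): Centre of that pot's eye, about 5 below the peg's axis; the strap reaches 18 above it. None if the pot is absent.
- pot_right: Small aluminium pot, 84 wide and 44 deep, hanging by the eye of its strap handle on the right peg; None if there is none on that peg. Origin under the pot, 146 below the eye's centre, z up.
- pot_right_eye (a point): Centre of that pot's eye, about 5 below the peg's axis; the strap reaches 18 above it. None if the pot is absent.
- bowl: Orange plastic bowl, 110 across, 45 high; bystander. Origin under its centre.
- cup: White ceramic cup, 72 across, 70 high; bystander. Origin under its centre.
- tin: Small closed tin, 74 by 104, 38 high; bystander. Origin under its centre.

How it is judged:
On the way, in this order (a step that is already met when the one before it is completed fails the run):
1. the box's cover is slid back (at least 90 mm) (value of joint cover above 0.09 m), for 0.2 s.
2. every utensil that was on the bench lies in the box (x of scraper in the frame of box between -0.062 and 0.062 m and y of scraper in the frame of box between -0.12 and 0.12 m and z of each of scraper, brush, masher, scoop in the frame of box below 0.045 m and x of brush in the frame of box between -0.062 and 0.062 m and y of brush in the frame of box between -0.12 and 0.12 m and x of masher in the frame of box between -0.062 and 0.062 m and y of masher in the frame of box between -0.12 and 0.12 m and x of scoop in the frame of box between -0.062 and 0.062 m and y of scoop in the frame of box between -0.12 and 0.12 m), for 0.2 s.
At the end, for the whole second after the job is handed in: Cover shut to 4 mm; every utensil in the box (origin inside it, at most 45 mm above the bench); trivet at rest, upright to 0.25 rad, free peg through its hole (hole centre within 35 mm along and 15 mm across of the peg's middle, 0 to 20 mm below its axis), no pot on that peg (all of step 2 and value of joint cover below 0.004 m and linear speed of each of scraper, brush, masher, scoop below 0.03 m/s and ((x of trivet_eye in the frame of peg_left between -0.035 and 0.035 m and y of trivet_eye in the frame of peg_left between -0.015 and 0.015 m and z of trivet_eye in the frame of peg_left between -0.02 and 0 m and not (distance between pot_left_eye and peg_left below 0.05 m)) or (x of trivet_eye in the frame of peg_mid between -0.035 and 0.035 m and y of trivet_eye in the frame of peg_mid between -0.015 and 0.015 m and z of trivet_eye in the frame of peg_mid between -0.02 and 0 m and not (distance between pot_mid_eye and peg_mid below 0.05 m)) or (x of trivet_eye in the frame of peg_right between -0.035 and 0.035 m and y of trivet_eye in the frame of peg_right between -0.015 and 0.015 m and z of trivet_eye in the frame of peg_right between -0.02 and 0 m and not (distance between pot_right_eye and peg_right below 0.05 m))) and angle between trivet's own z axis and vertical below 0.25 rad and linear speed of trivet below 0.05 m/s); the robot touches nothing.
It fails at once if the bowl pushed more than 40 mm or tipped (distance of bowl from where it was at the start of the episode above 0.04 m or angle between bowl's own z axis and vertical above 0.6 rad).
It fails at once if the cup pushed more than 40 mm or tipped (distance of cup from where it was at the start of the episode above 0.04 m or angle between cup's own z axis and vertical above 0.6 rad).
It fails at once if the tin pushed more than 40 mm or tipped (distance of tin from where it was at the start of the episode above 0.04 m or angle between tin's own z axis and vertical above 0.6 rad).
It fails at once if a hanging pot knocked off its peg (distance of any of pot_left_eye, pot_mid_eye, pot_right_eye from where it was at the start of the episode above 0.05 m).
Of pot_left, pot_mid, pot_right only 2 to 2 are there at a start; the rules pass over those that are not, and their reading is None.
Of scraper, brush, masher, scoop only 2 to 4 are there at a start; the rules pass over those that are not, and their reading is None.
At some moment in a run one of scraper, brush, masher, scoop may be knocked a few centimetres aside while the robot is not near it.
It also fails if it takes over 208 s, if anything falls off the work surface, if the arm or the gripper's body presses on something with over 40 N, if the wrist force passes 120 N, or if a joint passes its speed limit or range.

## Robot

A 6-joint arm with a two-finger parallel gripper is mounted at the origin on the work surface. World frame = base frame: x ahead of the robot, y to its left, z up, the work surface at z = 0. Lengths are in m, angles in rad, forces in N, time in s.
With the tool pointing down it reaches from about 0.35 to 0.775 m from the base axis. Payload 7.3 kg.
Tool frame: the origin (TCP) lies between the finger pads; the fingertips stand 17 mm ahead of it and the grasp point (between the pads) lies 2 mm behind it; z points along the fingers, y is the line along which they close (so a half turn about z gives the same grasp; the last joint's range is limited). The gripper opens to 92 mm and grips with 3 to 60 N. Pads are 19 mm wide; open, the fingers measure 130 mm over their backs; the gripper's body (75 mm by 190 mm) begins 47 mm behind the grasp point.
Start: joints at [-0.146, 0.342, 1.524, -0, 1.275, -0.146], TCP at [0.525, 0, 0.244] pointing down, gripper open.
Joint ranges: [-2.53, 2.53], [-0.77, 2.02], [0.04, 2.7], [-1, 4.14], [0.28, 2.66], [-3.11, 3.11]. Speed limits (rad/s): [2.57, 2.57, 3.14, 3.14, 3.14, 3.14].

## Interface

Orientations are given as [roll, pitch, yaw] about the fixed x, y, z axes, in that order (R = Rz(yaw) Ry(pitch) Rx(roll)).
In Python, from cell import robot, optics gives the robot as it stands.
- The arm moves only by the tool play_rows, never from a script. Its argument "rows" is a list of rows, each a list of 7 numbers: the shift along the tool's x, y, z in cm, then the turn, a rotation vector about the tool's x, y, z in rad, then the opening, from 0 (shut) to 1 (fully open). In form: [[tx, ty, tz, wx, wy, wz, grip], ...]. A call has 1 to 20 rows; each row is the pose to reach, as a shift and turn from the pose commanded when the call began, along the tool's axes at that moment; what a row does not reach only later rows make up. A row lasts 1/10 s, in which the tool goes at most 50 mm and 8.59 degrees, less where a joint would pass 70% of its speed; a pose out of reach is approached as far as the arm can. A call with a gripper value outside its range is refused whole. The fingers move at their own pace and stop on an object; "squeeze" is the grip in N (left out, the last holds). Time passes only in rows, so rows that repeat a pose let the fingers close. It gives the time, the measured TCP pose, the force, the opening and the grip force at its end, in the units of the state.
- robot.observe(): the state, without advancing time (a new reading comes with each control period).
- optics.read_camera(name): name is "scene" or "side" or "wrist"; returns (picture, depth): 480x640x3 uint8, red, green, blue; 480x640 float32, m along the optical axis (not along the pixel's ray), 0 where there is no reading.
- optics.camera_model(name): a dict with "fx", "fy", "cx", "cy" (pixels), "dist" ([k1, k2, p1, p2, k3] as OpenCV has them; the pictures are not rectified), "origin" and "rotation" of the camera in the world; the wrist camera has in their place "tool_from_camera" (4x4, takes a point from camera to tool coordinates, whose origin is the TCP and whose axes are the flange's). Camera axes: x right, y up, looking along -z (the intrinsics and any distortion apply to the point x, -y, -z); pixel columns grow to the right and rows downward; lengths in m; the calibration is good to about 2 mm. A picture is of the moment at which its call begins: read the wrist's pose just before it. camera_model takes no time and is no camera call.
- robot.hand_in(): hands the job in; it is judged then, once.
The state is a dict: "time": time; "qpos": joint angles; "qvel": joint speeds; "joint_efforts": joint torques, N m; "tool_pos": TCP position; "tool_rot": TCP orientation; "contact_force": force on the tool from outside, world axes, zero at the start; "torque": the same for the moment, N m; "opening": finger opening in m; "grip_force": force on a finger pad.
Only numpy, scipy, OpenCV 4.12 (cv2) and the standard library are available. Lean on these libraries where they do the work, as an engineer would, in place of code of your own. Each camera call takes 0.05 s, during which the arm holds its last target. There are 200 camera calls.

## Working session

There is one attempt and no reset: what is moved stays moved. The work goes in short steps, Python scripts to look and compute and a tool call to move; the robot and the scene stay as the last step left them, time stands still between calls to the robot, and variables do not carry over. Pictures are saved under pics/ and viewed, at most 14 in all, crops included, and the job is handed in when it is done.

Besides the shell and the picture viewer there is one more tool, called after "Emit:" as name(argument=value, ...) on one line, values as JSON. play_rows: Moves the arm, as the interface text tells. Its arguments: {"type":"object","properties":{"rows":{"type":"array"},"squeeze":{"type":"number"}},"required":["rows"]}

```bash
ls; mkdir -p pics
cat > h.py <<'E'
import numpy as np, cv2
from cell import robot, optics
from scipy.spatial.transform import Rotation as R
def pose():
    s=robot.observe(); T=np.eye(4); r=np.array(s["tool_rot"],float)
    T[:3,:3]=R.from_euler('xyz',r).as_matrix() if r.size==3 else (r.reshape(3,3) if r.size==9 else R.from_quat(r).as_matrix())
    T[:3,3]=s["tool_pos"]; return T,s
def cam(name):
    T,s=pose(); img,d=optics.read_camera(name); m=optics.camera_model(name)
    C=np.eye(4)
    if name=="wrist": C=T@np.array(m["tool_from_camera"])
    else:
        r=np.array(m["rotation"],float)
        C[:3,:3]=r.reshape(3,3) if r.size==9 else R.from_euler('xyz',r).as_matrix(); C[:3,3]=m["origin"]
    return img,d,m,C
def cloud(d,m,C):
    K=np.array([[m["fx"],0,m["cx"]],[0,m["fy"],m["cy"]],[0,0,1.]])
    v,u=np.mgrid[:480,:640]; p=np.stack([u.ravel(),v.ravel()],1).astype(np.float64).reshape(-1,1,2)
    n=cv2.undistortPoints(p,K,np.array(m["dist"],float)).reshape(480,640,2)
    P=np.stack([n[...,0]*d,-n[...,1]*d,-d],-1)
    W=P@C[:3,:3].T+C[:3,3]; W[d<=0]=np.nan; return W
def snap(name,f):
    img,d,m,C=cam(name); W=cloud(d,m,C)
    cv2.imwrite(f"pics/{f}.png",img[...,::-1]); np.savez(f"pics/{f}.npz",img=img,W=W,C=C); return img,W
E
python3 - <<'E'
from h import *
s=robot.observe(); print(s)
for n in ("scene","side","wrist"):
    img,W=snap(n,n+"0"); m=optics.camera_model(n); print(n,m, np.nanmin(W,(0,1)),np.nanmax(W,(0,1)))
E
```

```text
pics
{'time': 0.0, 'qpos': array([-1.46018259e-01,  3.42724978e-01,  1.52502622e+00,  8.69120156e-06,
        1.27540299e+00, -1.45984112e-01]), 'qvel': array([ 2.91183642e-04, -1.33578190e-03,  1.70153900e-03,  9.04021144e-05,
       -4.75216953e-04,  6.71950951e-04]), 'joint_efforts': array([ 7.61924657e-04, -4.31245601e+01, -2.44219762e+01,  7.17750052e-02,
        5.59406646e-02, -1.04314388e-04]), 'tool_pos': array([5.24613391e-01, 7.20597071e-05, 2.43040566e-01]), 'tool_rot': array([-3.14004894e+00, -2.35372862e-04,  1.57075946e+00]), 'contact_force': array([ 0.0469703 , -0.12809868,  0.51958956]), 'torque': array([-0.04310728,  0.01113938,  0.01949047]), 'grip_force': 0.0, 'opening': 0.09224427653839086}
scene {'fx': 488.8513965553029, 'fy': 488.8513965553029, 'cx': 322.6126403249681, 'cy': 244.24289196787635, 'dist': array([-0.0037395,  0.       ,  0.       ,  0.       ,  0.       ]), 'origin': array([0.94245462, 0.53407412, 1.07756854]), 'rotation': array([ 0.55373044, -0.0142435 ,  2.52293236])} [-0.77580907 -1.82081355 -0.77004305] [1.5995138  1.017935   0.67160235]
side {
[... 294 characters left out ...]
1949])} [-0.7730769  -0.37874823 -0.77117259] [1.60637201 1.6895367  0.69832918]
wrist {'fx': 363.8386553885401, 'fy': 363.8386553885401, 'cx': 316.90598265260763, 'cy': 235.8427885684921, 'dist': array([0.01229648, 0.        , 0.        , 0.        , 0.        ]), 'tool_from_camera': array([[-2.07881538e-04,  9.61463890e-01,  2.74931165e-01,
         7.43716521e-02],
       [ 9.99999920e-01,  1.05763678e-04,  3.86255098e-04,
         3.58883577e-05],
       [ 3.42292598e-04,  2.74931224e-01, -9.61463835e-01,
        -1.39336275e-01],
       [ 0.00000000e+00,  0.00000000e+00,  0.00000000e+00,
         1.00000000e+00]])} [ 0.16809179 -0.37611106 -0.00527619] [0.88527202 0.19155494 0.34322523]
```

View pictures.

View pics/scene0.png

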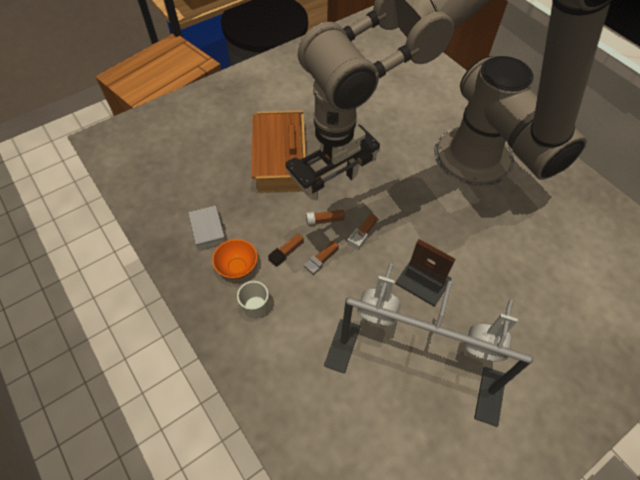

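View pics/side0.png

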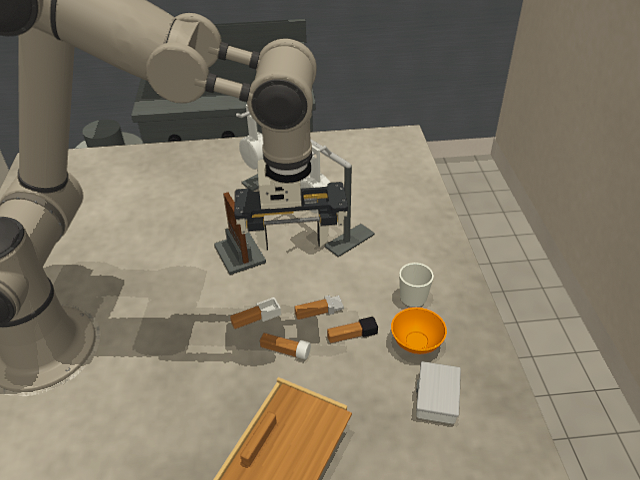

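```bash
cat > ortho.py <<'E'
from h import *
def ortho(files,x0,x1,y0,y1,res=0.002,zmax=0.4):
    # up in image = +x, left = +y
    H=int((x1-x0)/res);Wd=int((y1-y0)/res)
    Z=np.full((H,Wd),-1.);I=np.zeros((H,Wd,3),np.uint8)
    for f in files:
        q=np.load(f"pics/{f}.npz");W=q["W"].reshape(-1,3);c=q["img"].reshape(-1,3)
        ok=np.isfinite(W[:,0]);ok[ok]&=(W[ok,0]>x0)&(W[ok,0]<x1)&(W[ok,1]>y0)&(W[ok,1]<y1)&(W[ok,2]<zmax)
        W=W[ok];c=c[ok];o=np.argsort(W[:,2]);W=W[o];c=c[o]
        i=((x1-W[:,0])/res).astype(int).clip(0,H-1);j=((y1-W[:,1])/res).astype(int).clip(0,Wd-1)
        k=W[:,2]>Z[i,j];Z[i[k],j[k]]=W[k,2];I[i[k],j[k]]=c[k]
    return I,Z
E
python3 - <<'E'
from ortho import *
for f in("scene0","side0"):
    q=np.load(f"pics/{f}.npz");W=q["W"];img=q["img"]
    ok=np.nan_to_num((W[...,0]>.3)&(W[...,0]<.9)&(abs(W[...,1])<.45)&(W[...,2]>.008)&(W[...,2]<.035))
    bench=np.nan_to_num((W[...,0]>.3)&(W[...,0]<.8)&(abs(W[...,1])<.3)&(abs(W[...,2])<.008)); print("bench z",np.median(W[bench][:,2]))
    n,l,st,_=cv2.connectedComponentsWithStats(ok.astype(np.uint8))
    for i in range(1,n):
        if st[i,4]>80:
            p=W[l==i]; top=p[p[:,2]>.018] ; col=img[l==i].mean(0).astype(int)
            if len(top)<20: continue
            e,v=np.linalg.eigh(np.cov(top[:,:2].T)); 
            print(f,st[i],p.mean(0).round(3),"zmax",np.percentile(p[:,2],97).round(3),col,"ax",v[:,1].round(2),"len",np.ptp(top[:,:2]@v,0).round(3))
I,Z=ortho(["scene0","side0"],.25,.95,-.45,.35,.00125)
cv2.imwrite("pics/o1.png",I[...,::-1])
E
```

```text
bench z -0.0002668076605527592
scene0 [257 183  44   9 258] [ 0.546 -0.21   0.021] zmax 0.034 [86 61 34] ax [-0.84  0.54] len [0.008 0.112]
scene0 [306 210  39  15 388] [ 0.499 -0.056  0.022] zmax 0.033 [107  79  56] ax [-0.92  0.39] len [0.034 0.1  ]
scene0 [347 214  30  35 330] [0.44  0.035 0.02 ] zmax 0.027 [88 70 54] ax [-0.93 -0.36] len [0.035 0.106]
scene0 [268 234  36  32 439] [ 0.639 -0.03   0.022] zmax 0.028 [80 51 31] ax [-0.98 -0.18] len [0.032 0.103]
scene0 [195 237  30  12 161] [ 0.783 -0.155  0.021] zmax 0.034 [91 84 73] ax [-0.95  0.3 ] len [0.007 0.074]
scene0 [304 241  35  33 436] [0.577 0.039 0.02 ] zmax 0.027 [114  87  67] ax [-0.98 -0.19] len [0.034 0.103]
scene0 [215 242  40  35 766] [ 0.755 -0.084  0.02 ] zmax 0.034 [180  77  14] ax [-0.96  0.29] len [0.084 0.097]
scene0 [396 265  56  41 788] [0.423 0.244 0.014] zmax 0.031 [58 56 50] ax [-0.37  0.93] len [0.031 0.091]
scene0 [242 290  24  16 154] [0.773 0.033 0.022] zmax 0.035 [110 104  87] ax [-0.96  0.29] len [0.03  0.056]
scene0 [243 304  25  14  87] [0.787 0.077 0.022] zmax 0.034 [87 81 67] ax [-0.95  0.32] 
[... 436 characters left out ...]
7] ax [-0.97  0.25] len [0.03 0.06]
side0 [294 296  50  23 626] [0.57  0.03  0.019] zmax 0.026 [143 112  79] ax [-0.98 -0.2 ] len [0.038 0.095]
side0 [230 298  51  29 606] [0.434 0.027 0.019] zmax 0.026 [126 100  72] ax [-0.93 -0.37] len [0.04  0.104]
side0 [ 394  312   49   37 1007] [ 0.763 -0.05   0.02 ] zmax 0.034 [211 118   0] ax [-0.96  0.29] len [0.071 0.095]
side0 [327 317  51  25 707] [ 0.632 -0.04   0.021] zmax 0.027 [104  73  41] ax [-0.99 -0.16] len [0.035 0.102]
side0 [260 333  51  27 681] [ 0.494 -0.066  0.022] zmax 0.033 [145 113  78] ax [-0.89  0.46] len [0.033 0.102]
side0 [416 408  42  15 305] [ 0.751 -0.251  0.021] zmax 0.034 [140 137 126] ax [-0.95  0.3 ] len [0.006 0.072]
```

View pics/o1.png

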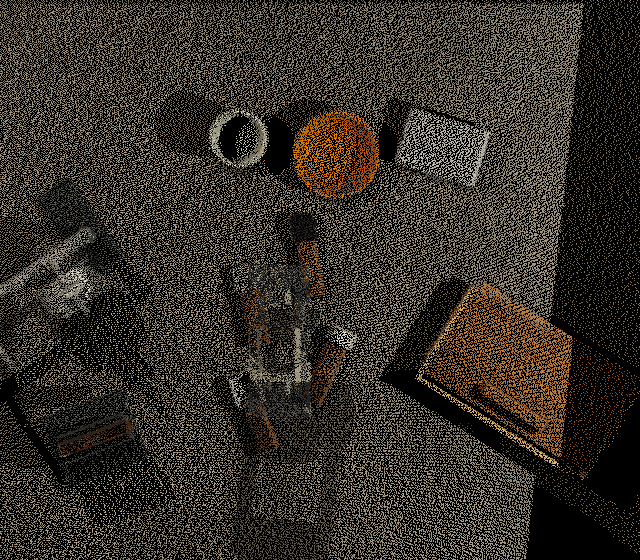

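Run:
```python
from h import *
for f in("scene0","side0"):
    q=np.load(f"pics/{f}.npz");W=q["W"];img=q["img"].astype(int);
    x,y,z=W[...,0],W[...,1],W[...,2]
    print(f)
    br=(img[...,0]-img[...,2]>25)
    def sel(c): return W[np.nan_to_num(c).astype(bool)]
    P=sel((x>.2)&(x<.75)&(y<-.13)&(y>-.6)&(z>.054)&(z<.069)&br)
    r=cv2.minAreaRect(P[:,:2].astype(np.float32)*1000); print("box",r,cv2.boxPoints(r).round(0).tolist())
    P=sel((x>.2)&(x<.75)&(y<-.13)&(y>-.6)&(z>.08)&(z<.095)&br)
    print("n ridge",len(P)); 
    if len(P)>10:r=cv2.minAreaRect(P[:,:2].astype(np.float32)*1000); print("ridge",r,np.median(P[:,2]))
    P=sel((x>.3)&(x<.6)&(y>.15)&(y<.33)&(z>.06)&(z<.165)&br)
    if len(P)>10:
        r=cv2.minAreaRect(P[:,:2].astype(np.float32)*1000); print("trivet",len(P),r,P[:,2].min(),P[:,2].max())
        T=P[P[:,2]>.145]; print("top",len(T),T.mean(0),cv2.minAreaRect(T[:,:2].astype(np.float32)*1000))
        c=P[:,:].mean(0);u,s,v=np.linalg.svd(P-c);print("plane normal",v[2],"ctr",c)
    P=sel((x>.2)&(x<.95)&(y>.12)&(y<.7)&(z>.205)&(z<.228))
    if len(P)>10:
        r=cv2.minAreaRect(P[:,:2].astype(np.float32)*1000);print("bar",len(P),r,cv2.boxPoints(r).round(0).tolist())
    P=sel((x>.2)&(x<.95)&(y>.12)&(y<.7)&(z>.242)&(z<.275))
    o=np.argsort(P[:,0]);print("pegs",len(P));
    if len(P)>20:
        import scipy.cluster.hierarchy as h
        l=h.fclusterdata(P,.02,'distance',method='single')
        for k in set(l):
            c=P[l==k]
            if len(c)>8: r=cv2.minAreaRect(c[:,:2].astype(np.float32)*1000);print(len(c),c.mean(0).round(3),c[:,2].max().round(3),[np.round(a,1) for a in r])
```

```text
scene0
box ((475.73699951171875, -313.04412841796875), (256.6122131347656, 148.45443725585938), 57.87079620361328) [[345.0, -382.0], [470.0, -461.0], [607.0, -244.0], [481.0, -165.0]]
n ridge 148
ridge ((443.8377990722656, -289.9326477050781), (91.6915283203125, 14.082904815673828), 56.43800354003906) 0.0868414425653184
trivet 269 ((489.44146728515625, 228.26104736328125), (86.6097640991211, 215.99618530273438), 87.24312591552734) 0.06941547363494349 0.15756106796322544
top 206 [0.40503509 0.23203835 0.15169008] ((479.35247802734375, 211.493896484375), (78.34098815917969, 217.24090576171875), 74.85350036621094)
plane normal [-0.79358259 -0.5682892  -0.217426  ] ctr [0.40727536 0.23130852 0.13950641]
bar 1157 ((543.2057495117188, 371.01605224609375), (59.08372116088867, 356.6769714355469), 35.10026931762695) [[416.0, 500.0], [622.0, 208.0], [670.0, 242.0], [465.0, 534.0]]
pegs 714
245 [0.589 0.263 0.255] 0.267 [array([588.7, 261.5]), array([78.5, 28.3]), np.float64(52.4)]
180 [0.523 0.356 0.253] 0.262 [array([523.2, 356.2]), array([79.3,  8.3]), np.float64(35.2)]
289 [0.458 0.45  0.25
[... 446 characters left out ...]
), (190.74169921875, 98.45709991455078), 12.452799797058105) 0.060381424891882696 0.1572157505307089
top 105 [0.39370266 0.24485479 0.15100703] ((395.2413024902344, 242.9298095703125), (13.632060050964355, 70.6176528930664), 19.824478149414062)
plane normal [ 0.89362557  0.44403232 -0.06533483] ctr [0.39987344 0.22497954 0.11292374]
bar 362 ((552.06201171875, 349.6305847167969), (62.41259002685547, 311.44439697265625), 34.85953140258789) [[437.0, 460.0], [615.0, 204.0], [667.0, 240.0], [489.0, 495.0]]
pegs 173
62 [0.436 0.438 0.254] 0.265 [array([438. , 437.6]), array([47.5, 18.9]), np.float64(56.0)]
111 [0.594 0.26  0.254] 0.267 [array([596.3, 267.3]), array([45.5, 22.5]), np.float64(53.1)]
```

Emit:
play_rows(rows=[[-29.1,-8.2,10.4,0,0,0.56,1],[-29.1,-8.2,10.4,0,0,0.56,1],[-29.1,-8.2,10.4,0,0,0.56,1],[-29.1,-8.2,10.4,0,0,0.56,1],[-29.1,-8.2,10.4,0,0,0.56,1],[-29.1,-8.2,10.4,0,0,0.56,1],[-29.1,-8.2,10.4,0,0,0.56,1],[-29.1,-8.2,10.4,0,0,0.56,1],[-29.1,-8.2,10.4,0,0,0.56,1],[-29.1,-8.2,10.4,0,0,0.56,1]], squeeze=15)

```text
time: 1.15
tool_pos: [0.4435, -0.2899, 0.1401]
tool_rot: [3.141, -0.0, 1.012]
contact_force: [-0.2, -0.1, -0.5]
opening: 0.0921
grip_force: 0.0
```

```bash
cat >> h.py <<'E'
def row(x,y,z,yaw):
    """shift (cm) + turn from the current pose to TCP x,y,z pointing down with tool-x at yaw (deg)"""
    T,s=pose(); G=np.eye(4); G[:3,:3]=R.from_euler('xyz',[np.pi,0,np.radians(yaw)]).as_matrix(); G[:3,3]=[x,y,z]
    D=np.linalg.inv(T)@G
    print(np.r_[D[:3,3]*100,R.from_matrix(D[:3,:3]).as_rotvec()].round(2).tolist(),"t",round(s["time"],1),"tcp",s["tool_pos"].round(4),"F",s["contact_force"].round(1))
E
python3 - <<'E'
from h import *
img,W=snap("wrist","w1");row(.4425,-.2915,.083,57.9)
x,y,z=[W[...,i] for i in range(3)]
P=W[np.nan_to_num((z>.08)&(z<.095)).astype(bool)]
print(len(P),cv2.minAreaRect(P[:,:2].astype(np.float32)*1000),np.median(P[:,2]))
P=W[np.nan_to_num((z>.054)&(z<.068)&(y<-.13)).astype(bool)]
r=cv2.minAreaRect(P[:,:2].astype(np.float32)*1000);print(r,cv2.boxPoints(r).tolist())
E
```

```text
[-0.2, -0.01, 5.72, 0.0, -0.0, 0.0] t 1.2 tcp [ 0.4436 -0.2898  0.1402] F [ 0.7  0.6 -0.2]
3382 ((447.1985778808594, -285.90631103515625), (72.32718658447266, 16.002246856689453), 58.45886993408203) 0.08611537556071874
((481.02252197265625, -306.15557861328125), (230.6119384765625, 149.25169372558594), 57.8803596496582) [[356.51202392578125, -364.13507080078125], [482.9192199707031, -443.49053955078125], [605.5330200195312, -248.17608642578125], [479.1258239746094, -168.82061767578125]]
```

View pics/w1.png

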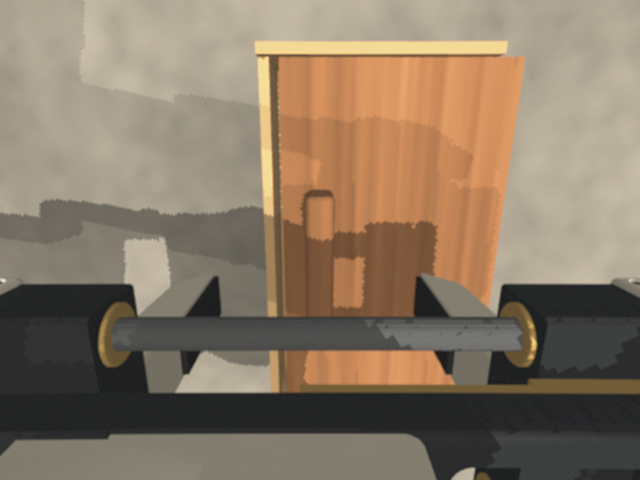

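Emit:
play_rows(rows=[[-0.1,0,3,0,0,0,1],[-0.1,0,5.7,0,0,0,1],[-0.1,0,5.7,0,0,0,0.1],[-0.1,0,5.7,0,0,0,0.1],[-0.1,0,5.7,0,0,0,0.1],[-0.1,0,5.7,0,0,0,0.1],[-0.1,0,5.7,0,0,0,0.1],[-0.1,0,5.7,0,0,0,0.1]], squeeze=15)

```text
time: 2.0
tool_pos: [0.4427, -0.292, 0.0833]
tool_rot: [3.14, 0.0, 1.011]
contact_force: [0.6, 0.6, -0.2]
opening: 0.0486
grip_force: 0.0
```

Emit:
play_rows(rows=[[0,2,0,0,0,0,0.1],[0,4,0,0,0,0,0.1],[0,6,0,0,0,0,0.1],[0,8,0,0,0,0,0.1],[0,9.5,0,0,0,0,0.1],[0,10.4,0,0,0,0,0.1],[0,10.4,0,0,0,0,0.1],[0,10.4,0,0,0,0,0.1]])

```text
time: 2.8
tool_pos: [0.5308, -0.347, 0.0829]
tool_rot: [3.141, -0.0, 1.011]
contact_force: [2.7, 1.0, 0.8]
opening: 0.0157
grip_force: 15.0
```

Emit:
play_rows(rows=[[0,0.5,0,0,0,0,0.1],[0,0.9,0,0,0,0,0.1],[0,0.9,0,0,0,0,0.1]])

```text
time: 3.1
tool_pos: [0.5386, -0.3519, 0.0829]
tool_rot: [3.141, -0.0, 1.011]
contact_force: [1.8, 1.8, 1.6]
opening: 0.016
grip_force: 15.0
```

Emit:
play_rows(rows=[[0,0,0,0,0,0,0.8],[0,0,0,0,0,0,0.8],[0,0,0,0,0,0,0.8],[0,0,0,0,0,0,0.8],[0,0,-5,0,0,0,0.8],[0,0,-10,0,0,0,0.8],[0,0,-13,0,0,0,0.8],[0,0,-13,0,0,0,0.8]])

```text
time: 3.9
tool_pos: [0.54, -0.3534, 0.2187]
tool_rot: [3.131, 0.002, 1.011]
contact_force: [0.3, 0.1, 0.1]
opening: 0.0723
grip_force: 0.0
```

```bash
cat > uten.py <<'E'
from h import *
def uten(f):
    out=[]
    q=np.load(f"pics/{f}.npz");W=q["W"];img=q["img"]
    x,y,z=[W[...,i] for i in range(3)]
    ok=np.nan_to_num((x>.3)&(x<.72)&(y<.16)&(y>-.16)&(z>.008)&(z<.035)).astype(np.uint8)
    n,l,st,_=cv2.connectedComponentsWithStats(ok)
    for i in range(1,n):
        if st[i,4]<100: continue
        p=W[l==i]; t=p[p[:,2]>.015][:,:2].astype(np.float32)*1000
        if len(t)<30: continue
        r=cv2.minAreaRect(t); b=cv2.boxPoints(r)
        e=[b[1]-b[0],b[2]-b[1]]; a=max(e,key=np.linalg.norm); a=a/np.linalg.norm(a); a=a*np.sign(a[0])
        print(f,np.round(r[0],1),"size",np.round(r[1],1),"yaw",np.degrees(np.arctan2(a[1],a[0])).round(1),"zmax",np.percentile(p[:,2],95).round(4),"clip",st[i,0]<=1 or st[i,1]<=1 or st[i,0]+st[i,2]>=639 or st[i,1]+st[i,3]>=479)
E
python3 - <<'E'
from uten import *
for n in("scene","side","wrist"): snap(n,n+"2")
uten("scene2");uten("side2")
B=np.array([.470,-.310]);a=np.radians(-32.1);X=np.array([np.cos(a),np.sin(a)]);Y=np.array([-X[1],X[0]])
for f in("scene2","side2","wrist2"):
    W=np.load(f"pics/{f}.npz")["W"].reshape(-1,3);W=W[np.isfinite(W[:,0])]
    b=np.c_[(W[:,:2]-B)@X,(W[:,:2]-B)@Y,W[:,2]]
    k=(abs(b[:,0])<.25)&(abs(b[:,1])<.15)
    b=b[k];r=b[(b[:,2]>.08)&(b[:,2]<.095)];w=b[(b[:,2]>.055)&(b[:,2]<.067)]
    fl=b[(b[:,2]>.0)&(b[:,2]<.012)&(abs(b[:,0])<.06)&(abs(b[:,1])<.118)]
    if len(r):print(f,"ridge",r.min(0).round(3),r.max(0).round(3))
    if len(w):print("rim",w.min(0).round(3),w.max(0).round(3))
    if len(fl):print("floor",fl.min(0).round(3),fl.max(0).round(3),np.median(fl[:,2]))
row(.64,-.035,.15,10)
E
```

```text
scene2 [495.3 -57.1] size [32.3 99.5] yaw -26.1 zmax 0.0326 clip False
scene2 [438.4  32.9] size [104.4  34.6] yaw 21.1 zmax 0.0265 clip False
scene2 [633.6 -34.1] size [101.9  32.5] yaw 11.2 zmax 0.0276 clip False
scene2 [572.   34.8] size [100.3  35.9] yaw 13.9 zmax 0.0263 clip False
side2 [421.2  21.1] size [74.1 37.5] yaw 28.0 zmax 0.026 clip False
side2 [652.3 -32.1] size [58.  34.1] yaw 4.0 zmax 0.0277 clip False
scene2 ridge [ 0.071 -0.044  0.08 ] [0.088 0.049 0.093]
rim [-0.068 -0.13   0.055] [0.193 0.129 0.067]
floor [-0.06  -0.118  0.   ] [0.059 0.074 0.012] 0.005624627872723553
side2 ridge [ 0.07  -0.035  0.08 ] [0.087 0.044 0.092]
rim [-0.07  -0.086  0.055] [0.191 0.12  0.067]
floor [-0.06  -0.054  0.   ] [0.041 0.118 0.012] 0.006169350184770883
wrist2 ridge [ 0.072 -0.045  0.08 ] [0.088 0.044 0.089]
rim [-0.067 -0.127  0.055] [0.194 0.125 0.067]
floor [-0.06  -0.113  0.001] [0.053 0.118 0.012] 0.004330995480761962
[32.25, -8.14, 6.18, -0.0, 0.0, 0.84] t 4.0 tcp [ 0.5377 -0.3515  0.2116] F [ 0.3  0.2 -0.1]
```

Run:
```python
from h import *
row(.495,-.058,.16,-26)
```

```text
[22.6, -19.2, 5.2, -0.0, 0.0, 1.46] t 4.0 tcp [ 0.5377 -0.3515  0.2116] F [ 0.3  0.2 -0.1]
```

Emit:
play_rows(rows=[[22.6,-19.2,5.2,0,0,1.46,0.55],[22.6,-19.2,5.2,0,0,1.46,0.55],[22.6,-19.2,5.2,0,0,1.46,0.55],[22.6,-19.2,5.2,0,0,1.46,0.55],[22.6,-19.2,5.2,0,0,1.46,0.55],[22.6,-19.2,5.2,0,0,1.46,0.55],[22.6,-19.2,5.2,0,0,1.46,0.55],[22.6,-19.2,5.2,0,0,1.46,0.55],[22.6,-19.2,5.2,0,0,1.46,0.55],[22.6,-19.2,5.2,0,0,1.46,0.55],[22.6,-19.2,5.2,0,0,1.46,0.55],[22.6,-19.2,5.2,0,0,1.46,0.55],[22.6,-19.2,5.2,0,0,1.46,0.55]])

```text
time: 5.35
tool_pos: [0.4952, -0.0583, 0.1601]
tool_rot: [3.141, 0.001, -0.447]
contact_force: [1.1, -0.3, 0.0]
opening: 0.0501
grip_force: 0.0
```

Run:
```python
from uten import *
for n in("scene","side","wrist"): snap(n,n+"3");uten(n+"3")
row(.495,-.058,.0195,-26)
```

```text
scene3 [495.7 -56.4] size [30.8 99.5] yaw -25.7 zmax 0.0324 clip False
scene3 [437.4  33.2] size [106.3  36.1] yaw 19.8 zmax 0.0261 clip False
scene3 [632.5 -33.6] size [104.5  32.2] yaw 9.2 zmax 0.028 clip False
scene3 [571.1  38.4] size [102.3  34.7] yaw 6.0 zmax 0.0261 clip False
side3 [567.6  36. ] size [100.9  37.1] yaw 7.3 zmax 0.0259 clip False
side3 [423.3  23.8] size [79.1 30.1] yaw 15.9 zmax 0.026 clip False
side3 [630.  -37.2] size [102.1  35.4] yaw 11.0 zmax 0.0268 clip False
side3 [490.3 -62.5] size [ 34.2 102.2] yaw -24.0 zmax 0.0321 clip False
wrist3 [632.4 -36.5] size [101.1  32.6] yaw 10.3 zmax 0.025 clip True
wrist3 [570.8  33.9] size [99.8 34.4] yaw 9.9 zmax 0.0231 clip False
wrist3 [494.4 -61. ] size [32.8 99.2] yaw -24.3 zmax 0.0318 clip False
wrist3 [488.5  37.3] size [ 4.5 11.4] yaw -80.7 zmax 0.0211 clip False
wrist3 [405.5  18.9] size [34.9 22.7] yaw 21.5 zmax 0.0232 clip False
[-0.06, -0.01, 14.11, 0.0, 0.0, 0.01] t 5.5 tcp [ 0.4955 -0.0584  0.1606] F [ 0.3 -1.1 -0.1]
```

View pics/wrist3.png

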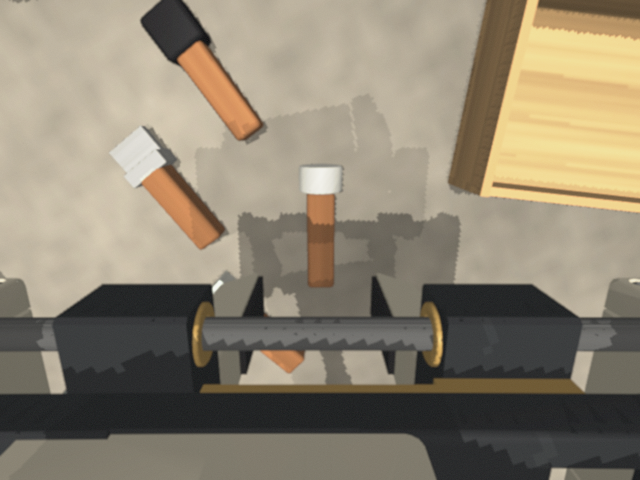

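Emit:
play_rows(rows=[[0,0.2,5,0,0,-0.02,0.55],[0,0.2,10,0,0,-0.02,0.55],[0,0.2,13,0,0,-0.02,0.55],[0,0.2,14.1,0,0,-0.02,0.55],[0,0.2,14.1,0,0,-0.02,0.55],[0,0.2,14.1,0,0,-0.02,0.1],[0,0.2,14.1,0,0,-0.02,0.1],[0,0.2,14.1,0,0,-0.02,0.1],[0,0.2,14.1,0,0,-0.02,0.1],[0,0.2,14.1,0,0,-0.02,0.1],[0,0.2,14.1,0,0,-0.02,0.1],[0,0.2,14.1,0,0,-0.02,0.1],[0,0.2,10,0,0,-0.02,0.1],[0,0.2,5,0,0,-0.02,0.1],[0,0.2,2,0,0,-0.02,0.1],[0,0.2,2,0,0,-0.02,0.1]], squeeze=20)

```text
time: 7.1
tool_pos: [0.4971, -0.0608, 0.1449]
tool_rot: [-3.14, -0.009, -0.429]
contact_force: [-0.5, -0.1, -1.5]
opening: 0.0218
grip_force: 20.0
```

```bash
cat >> h.py <<'E'
B=np.array([.470,-.310]);BX=np.array([.8471,-.5314]);BY=np.array([.5314,.8471])
def box(bx,by,z,yaw=-32.1): p=B+BX*bx+BY*by; row(p[0],p[1],z,yaw)
E
python3 - <<'E'
from h import *
print(robot.observe()["opening"]); box(-.0025,-.078,.14)
E
```

```text
0.021781888336436003
[6.63, 31.49, 0.5, -0.0, -0.01, 0.13] t 7.1 tcp [ 0.4971 -0.0608  0.1449] F [-0.5 -0.1 -1.5]
```

Emit:
play_rows(rows=[[6.6,31.5,0.5,0,0,0.13,0.1],[6.6,31.5,0.5,0,0,0.13,0.1],[6.6,31.5,0.5,0,0,0.13,0.1],[6.6,31.5,0.5,0,0,0.13,0.1],[6.6,31.5,0.5,0,0,0.13,0.1],[6.6,31.5,0.5,0,0,0.13,0.1],[6.6,31.5,0.5,0,0,0.13,0.1],[6.6,31.5,0.5,0,0,0.13,0.1],[6.6,31.5,0.5,0,0,0.13,0.1],[6.6,31.5,0.5,0,0,0.13,0.1]])

```text
time: 8.1
tool_pos: [0.4237, -0.3725, 0.135]
tool_rot: [-3.141, 0.002, -0.558]
contact_force: [1.0, 0.1, -1.0]
opening: 0.0219
grip_force: 20.0
```

Run:
```python
from h import *
box(-.0025,-.078,.027)
img,W=snap("wrist","w4")
b=W.reshape(-1,3);b=b[np.isfinite(b[:,0])]
b=np.c_[(b[:,:2]-B)@BX,(b[:,:2]-B)@BY,b[:,2]]
k=b[(b[:,2]>.075)&(b[:,2]<.15)&(abs(b[:,0])<.1)]
print(k.min(0),k.max(0))
```

```text
[0.37, 0.06, 10.8, -0.0, 0.0, 0.0] t 8.1 tcp [ 0.4237 -0.3725  0.135 ] F [ 1.   0.1 -1. ]
[-0.04207732 -0.10247818  0.07500297] [0.08824552 0.04338456 0.14996068]
```

View pics/w4.png

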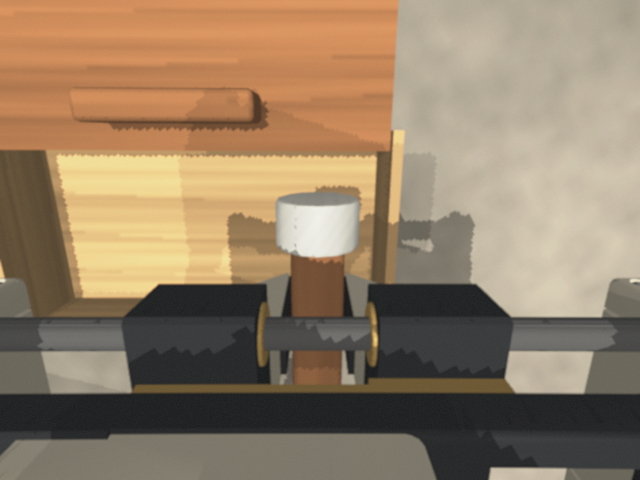

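Emit:
play_rows(rows=[[0.3,0,4,0,0,0,0.1],[0.3,0,8,0,0,0,0.1],[0.3,0,10,0,0,0,0.1],[0.3,0,10.8,0,0,0,0.1],[0.3,0,10.8,0,0,0,0.1],[0.3,0,10.8,0,0,0,0.38],[0.3,0,10.8,0,0,0,0.38],[0.3,0,10.8,0,0,0,0.38],[0.3,0,10.8,0,0,0,0.38],[0.3,0,8,0,0,0,0.38],[0.3,0,3,0,0,0,0.38],[0.3,0,-1,0,0,0,0.38],[0.3,0,-1,0,0,0,0.38]])

```text
time: 9.45
tool_pos: [0.4284, -0.3782, 0.152]
tool_rot: [3.138, -0.012, -0.559]
contact_force: [0.6, -0.1, -0.1]
opening: 0.0349
grip_force: 0.0
```

```bash
cat >> uten.py <<'E'
def inbox(f):
    q=np.load(f"pics/{f}.npz");W=q["W"]
    bx=(W[...,:2]-B)@BX; by=(W[...,:2]-B)@BY; z=W[...,2]
    ok=np.nan_to_num((bx>-.06)&(bx<.056)&(abs(by)<.117)&(z>.014)&(z<.058)).astype(np.uint8)
    n,l,st,_=cv2.connectedComponentsWithStats(ok)
    for i in range(1,n):
        if st[i,4]>80:
            k=l==i; t=np.c_[bx[k],by[k]].astype(np.float32)*1000; r=cv2.minAreaRect(t)
            print("inbox",f,np.round(r[0],1),np.round(r[1],1),round(r[2],1),"z",np.percentile(z[k],95).round(4))
E
python3 - <<'E'
from uten import *
for n in("scene","side"): snap(n,n+"5");uten(n+"5");inbox(n+"5")
row(.632,-.036,.15,10.3)
E
```

```text
scene5 [436.9  32.8] size [106.9  35.6] yaw 20.2 zmax 0.026 clip False
scene5 [634.2 -34. ] size [102.6  32.7] yaw 10.5 zmax 0.0275 clip False
scene5 [573.   34.6] size [101.   35.7] yaw 14.6 zmax 0.0264 clip False
inbox scene5 [ -3.9 -73.3] [99.7 34.5] 3.0 z 0.0385
side5 [567.3  35.1] size [100.4  36.7] yaw 5.1 zmax 0.0256 clip False
side5 [629.8 -35.6] size [102.   36.3] yaw 8.3 zmax 0.0271 clip False
[-0.61, -39.73, -0.35, 0.0, -0.0, -0.74] t 9.6 tcp [ 0.4264 -0.376   0.1468] F [ 0.3 -0.2 -0.3]
```

Emit:
play_rows(rows=[[-0.6,-39.7,-0.3,0,0,-0.74,0.55],[-0.6,-39.7,-0.3,0,0,-0.74,0.55],[-0.6,-39.7,-0.3,0,0,-0.74,0.55],[-0.6,-39.7,-0.3,0,0,-0.74,0.55],[-0.6,-39.7,-0.3,0,0,-0.74,0.55],[-0.6,-39.7,-0.3,0,0,-0.74,0.55],[-0.6,-39.7,-0.3,0,0,-0.74,0.55],[-0.6,-39.7,-0.3,0,0,-0.74,0.55],[-0.6,-39.7,-0.3,0,0,-0.74,0.55],[-0.6,-39.7,-0.3,0,0,-0.74,0.55],[-0.6,-39.7,-0.3,0,0,-0.74,0.55],[-0.6,-39.7,-0.3,0,0,-0.74,0.55]])

```text
time: 10.75
tool_pos: [0.631, -0.0375, 0.1483]
tool_rot: [-3.141, 0.001, 0.179]
contact_force: [-0.1, -0.4, 0.0]
opening: 0.0501
grip_force: 0.0
```

Run:
```python
from uten import *
for n in("side","wrist"): snap(n,n+"6");uten(n+"6")
inbox("side6")
row(.632,-.036,.0195,10)
```

```text
side6 [567.3  34. ] size [100.9  38.3] yaw 11.4 zmax 0.0255 clip False
side6 [435.4  28.2] size [105.  39.] yaw 25.6 zmax 0.0254 clip False
side6 [630.4 -40.8] size [101.9  37.6] yaw 13.4 zmax 0.0272 clip False
wrist6 [715.5 -71. ] size [ 9.  53.7] yaw -90.0 zmax 0.0343 clip False
wrist6 [633.4 -36.3] size [101.6  31.8] yaw 11.3 zmax 0.025 clip False
wrist6 [594.9  38.8] size [52.8 34.2] yaw 11.8 zmax 0.023 clip False
[0.1, -0.12, 12.92, 0.0, 0.0, 0.0] t 10.8 tcp [ 0.6313 -0.0374  0.1487] F [-0.4 -0.4 -0.6]
```

Emit:
play_rows(rows=[[0.1,-0.1,5,0,0,-0.01,0.55],[0.1,-0.1,10,0,0,-0.01,0.55],[0.1,-0.1,12.2,0,0,-0.01,0.55],[0.1,-0.1,12.9,0,0,-0.01,0.55],[0.1,-0.1,12.9,0,0,-0.01,0.55],[0.1,-0.1,12.9,0,0,-0.01,0.1],[0.1,-0.1,12.9,0,0,-0.01,0.1],[0.1,-0.1,12.9,0,0,-0.01,0.1],[0.1,-0.1,12.9,0,0,-0.01,0.1],[0.1,-0.1,12.9,0,0,-0.01,0.1],[0.1,-0.1,12.9,0,0,-0.01,0.1],[0.1,-0.1,12.9,0,0,-0.01,0.1],[0.1,-0.1,9,0,0,-0.01,0.1],[0.1,-0.1,4,0,0,-0.01,0.1],[0.1,-0.1,1,0,0,-0.01,0.1],[0.1,-0.1,1,0,0,-0.01,0.1],[0.1,-0.1,1,0,0,-0.01,0.1]])

```text
time: 12.55
tool_pos: [0.6324, -0.0347, 0.1387]
tool_rot: [-3.142, -0.0, 0.191]
contact_force: [-0.2, -0.4, -0.6]
opening: 0.022
grip_force: 19.9
```

Run:
```python
from h import *
box(-.0025,-.026,.14)
```

```text
[-23.12, 25.68, -0.14, -0.0, -0.0, 0.75] t 12.6 tcp [ 0.6324 -0.0347  0.1387] F [-0.2 -0.4 -0.6]
```

Emit:
play_rows(rows=[[-22.7,25.2,0,0,0,0.75,0.1],[-22.7,25.2,0,0,0,0.75,0.1],[-22.7,25.2,0,0,0,0.75,0.1],[-22.7,25.2,0,0,0,0.75,0.1],[-22.7,25.2,0,0,0,0.75,0.1],[-22.7,25.2,0,0,0,0.75,0.1],[-22.7,25.2,0,0,0,0.75,0.1],[-22.7,25.2,0,0,0,0.75,0.1],[-22.7,25.2,0,0,0,0.75,0.1],[-22.7,25.2,0,0,0,0.75,0.1],[-22.7,25.2,0,0,0,0.75,0.1],[-22.7,25.2,0,0,0,0.75,0.1]])

```text
time: 13.75
tool_pos: [0.458, -0.3241, 0.1385]
tool_rot: [-3.141, 0.0, -0.557]
contact_force: [0.4, -0.5, -0.9]
opening: 0.0215
grip_force: 19.9
```

Run:
```python
from uten import *
for n in("side","wrist"): snap(n,n+"7");uten(n+"7");inbox(n+"7")
box(-.0025,-.02,.027)
```

```text
side7 [568.1  33.1] size [101.2  35.8] yaw 9.7 zmax 0.0257 clip False
inbox wrist7 [  2.6 -77.4] [34.2 88.3] 89.3 z 0.0379
[0.0, 0.13, 11.17, -0.0, -0.0, 0.0] t 13.8 tcp [ 0.4579 -0.3245  0.1387] F [ 0.2  0.1 -0.3]
```

Emit:
play_rows(rows=[[0,0,4,0,0,0,0.1],[0,0,8,0,0,0,0.1],[0,0,10.3,0,0,0,0.1],[0,0,11.1,0,0,0,0.1],[0,0,11.1,0,0,0,0.1],[0,0,11.1,0,0,0,0.34],[0,0,11.1,0,0,0,0.34],[0,0,11.1,0,0,0,0.34],[0,0,11.1,0,0,0,0.34],[0,0,8,0,0,0,0.34],[0,0,3,0,0,0,0.34],[0,0,-1,0,0,0,0.34],[0,0,-1,0,0,0,0.34]])

```text
time: 15.15
tool_pos: [0.4599, -0.3275, 0.155]
tool_rot: [3.139, -0.012, -0.559]
contact_force: [0.5, -0.1, 0.5]
opening: 0.0314
grip_force: 0.0
```

Run:
```python
from uten import *
for n in("scene","side"): snap(n,n+"8");uten(n+"8");inbox(n+"8")
row(.571,.0345,.15,10)
```

```text
scene8 [437.3  34.1] size [105.2  34.9] yaw 18.8 zmax 0.0261 clip False
scene8 [571.9  35.7] size [101.1  35.2] yaw 11.8 zmax 0.0263 clip False
inbox scene8 [ -4.2 -73.6] [ 31.6 100. ] 89.9 z 0.0389
inbox scene8 [ -3.2 -18. ] [99.5 36.9] 2.2 z 0.0335
side8 [567.6  35.7] size [101.3  37.9] yaw 6.9 zmax 0.0259 clip False
inbox side8 [  8.1 -18.9] [93.7 27.1] 4.1 z 0.0339
[-9.5, -36.53, -0.06, 0.0, -0.0, -0.73] t 15.2 tcp [ 0.4577 -0.3255  0.1498] F [ 0.3  0.7 -0.7]
```

Emit:
play_rows(rows=[[-9.5,-36.5,0,0,0,-0.73,0.55],[-9.5,-36.5,0,0,0,-0.73,0.55],[-9.5,-36.5,0,0,0,-0.73,0.55],[-9.5,-36.5,0,0,0,-0.73,0.55],[-9.5,-36.5,0,0,0,-0.73,0.55],[-9.5,-36.5,0,0,0,-0.73,0.55],[-9.5,-36.5,0,0,0,-0.73,0.55],[-9.5,-36.5,0,0,0,-0.73,0.55],[-9.5,-36.5,0,0,0,-0.73,0.55],[-9.5,-36.5,0,0,0,-0.73,0.55],[-9.5,-36.5,0,0,0,-0.73,0.55],[-9.5,-36.5,0,0,0,-0.73,0.55]])

```text
time: 16.45
tool_pos: [0.5702, 0.0332, 0.1483]
tool_rot: [-3.142, 0.001, 0.169]
contact_force: [0.5, 0.0, 1.0]
opening: 0.0503
grip_force: 0.0
```

Run:
```python
from uten import *
for n in("scene","wrist"): snap(n,n+"9");uten(n+"9")
row(.571,.0345,.0195,10)
```

```text
scene9 [436.5  36. ] size [104.9  28.8] yaw 20.3 zmax 0.0263 clip False
scene9 [572.5  34.7] size [101.3  35. ] yaw 13.3 zmax 0.0262 clip False
wrist9 [715.6 -77.9] size [41.4  8.8] yaw 90.0 zmax 0.0343 clip False
wrist9 [571.5  34.4] size [99.6 33.5] yaw 10.8 zmax 0.0232 clip False
wrist9 [447.6  36.9] size [36.8 36.4] yaw 12.0 zmax 0.023 clip False
[0.08, -0.1, 12.92, 0.0, 0.0, -0.01] t 16.6 tcp [0.5704 0.0334 0.1487] F [ 0.6  0.  -0.2]
```

Emit:
play_rows(rows=[[0.1,-0.1,5,0,0,-0.02,0.55],[0.1,-0.1,10,0,0,-0.02,0.55],[0.1,-0.1,12.2,0,0,-0.02,0.55],[0.1,-0.1,12.9,0,0,-0.02,0.55],[0.1,-0.1,12.9,0,0,-0.02,0.55],[0.1,-0.1,12.9,0,0,-0.02,0.1],[0.1,-0.1,12.9,0,0,-0.02,0.1],[0.1,-0.1,12.9,0,0,-0.02,0.1],[0.1,-0.1,12.9,0,0,-0.02,0.1],[0.1,-0.1,12.9,0,0,-0.02,0.1],[0.1,-0.1,12.9,0,0,-0.02,0.1],[0.1,-0.1,12.9,0,0,-0.02,0.1],[0.1,-0.1,9,0,0,-0.02,0.1],[0.1,-0.1,4,0,0,-0.02,0.1],[0.1,-0.1,1,0,0,-0.02,0.1],[0.1,-0.1,1,0,0,-0.02,0.1],[0.1,-0.1,1,0,0,-0.02,0.1]])

```text
time: 18.25
tool_pos: [0.5712, 0.0358, 0.1388]
tool_rot: [3.142, -0.001, 0.191]
contact_force: [-0.9, 0.2, -0.7]
opening: 0.022
grip_force: 20.0
```

Run:
```python
from h import *
box(-.0025,.03,.14)
```

```text
[-14.63, 29.67, -0.12, -0.0, -0.0, 0.75] t 18.2 tcp [0.5712 0.0358 0.1388] F [-0.9  0.2 -0.7]
```

Emit:
play_rows(rows=[[-14.6,29.7,0,0,0,0.75,0.1],[-14.6,29.7,0,0,0,0.75,0.1],[-14.6,29.7,0,0,0,0.75,0.1],[-14.6,29.7,0,0,0,0.75,0.1],[-14.6,29.7,0,0,0,0.75,0.1],[-14.6,29.7,0,0,0,0.75,0.1],[-14.6,29.7,0,0,0,0.75,0.1],[-14.6,29.7,0,0,0,0.75,0.1],[-14.6,29.7,0,0,0,0.75,0.1],[-14.6,29.7,0,0,0,0.75,0.1],[-14.6,29.7,0,0,0,0.75,0.1]])

```text
time: 19.35
tool_pos: [0.4846, -0.2821, 0.1382]
tool_rot: [-3.141, 0.001, -0.557]
contact_force: [0.4, 0.4, -0.8]
opening: 0.0222
grip_force: 20.0
```

Run:
```python
from uten import *
snap("wrist","wrist10");inbox("wrist10")
box(-.0025,.03,.027)
```

```text
inbox wrist10 [  5. -19.] [32.9 86.2] 89.2 z 0.0311
inbox wrist10 [  2.7 -77. ] [32.6 87.7] 89.4 z 0.0379
[-0.01, 0.13, 11.14, -0.0, 0.0, 0.0] t 19.4 tcp [ 0.4847 -0.2823  0.1384] F [ 0.5  0.4 -0. ]
```

Emit:
play_rows(rows=[[0,0.1,4,0,0,0,0.1],[0,0.1,8,0,0,0,0.1],[0,0.1,10.3,0,0,0,0.1],[0,0.1,11.1,0,0,0,0.1],[0,0.1,11.1,0,0,0,0.1],[0,0.1,11.1,0,0,0,0.34],[0,0.1,11.1,0,0,0,0.34],[0,0.1,11.1,0,0,0,0.34],[0,0.1,11.1,0,0,0,0.34],[0,0.1,8,0,0,0,0.34],[0,0.1,3,0,0,0,0.34],[0,0.1,-1,0,0,0,0.34],[0,0.1,-1,0,0,0,0.34]])

```text
time: 20.7
tool_pos: [0.4864, -0.2865, 0.155]
tool_rot: [3.14, -0.012, -0.559]
contact_force: [-0.5, -1.1, -0.1]
opening: 0.0312
grip_force: 0.0
```

Run:
```python
from uten import *
for n in("scene","side"): snap(n,n+"11");uten(n+"11");inbox(n+"11")
row(.436,.032,.15,21)
```

```text
scene11 [438.5  32.6] size [105.   35.4] yaw 22.1 zmax 0.0264 clip False
inbox scene11 [-4.2  9.4] [86.9 99.9] 89.7 z 0.0333
inbox side11 [ 3.2 30.7] [ 44.2 112.7] 80.9 z 0.0323
inbox side11 [ -0.5 -18.8] [111.1  26.3] 2.0 z 0.0335
[-20.88, -24.29, -0.08, 0.0, -0.0, -0.93] t 20.8 tcp [ 0.4841 -0.2847  0.1498] F [-0.3 -0.2  0.1]
```

Emit:
play_rows(rows=[[-20.8,-24.3,0,0,0,-0.93,0.55],[-20.8,-24.3,0,0,0,-0.93,0.55],[-20.8,-24.3,0,0,0,-0.93,0.55],[-20.8,-24.3,0,0,0,-0.93,0.55],[-20.8,-24.3,0,0,0,-0.93,0.55],[-20.8,-24.3,0,0,0,-0.93,0.55],[-20.8,-24.3,0,0,0,-0.93,0.55],[-20.8,-24.3,0,0,0,-0.93,0.55],[-20.8,-24.3,0,0,0,-0.93,0.55],[-20.8,-24.3,0,0,0,-0.93,0.55],[-20.8,-24.3,0,0,0,-0.93,0.55],[-20.8,-24.3,0,0,0,-0.93,0.55]])

```text
time: 22.0
tool_pos: [0.4365, 0.0309, 0.1485]
tool_rot: [-3.142, 0.0, 0.369]
contact_force: [0.3, 0.4, 0.2]
opening: 0.0506
grip_force: 0.0
```

Run:
```python
from uten import *
for n in("scene","side","wrist"): snap(n,n+"12");uten(n+"12")
row(.436,.032,.0195,21)
```

```text
scene12 [438.   33.5] size [102.6  35. ] yaw 19.5 zmax 0.0253 clip False
side12 [435.1  30. ] size [104.4  39.7] yaw 21.1 zmax 0.0255 clip False
wrist12 [437.3  31.5] size [102.2  34. ] yaw 20.6 zmax 0.0232 clip False
[-0.02, -0.07, 12.92, 0.0, -0.0, 0.0] t 22.1 tcp [0.4365 0.0314 0.1487] F [0.6 0.1 0.3]
```

Emit:
play_rows(rows=[[-0.2,0,5,0,0,0,0.55],[-0.2,0,10,0,0,0,0.55],[-0.2,0,12.2,0,0,0,0.55],[-0.2,0,12.9,0,0,0,0.55],[-0.2,0,12.9,0,0,0,0.55],[-0.2,0,12.9,0,0,0,0.1],[-0.2,0,12.9,0,0,0,0.1],[-0.2,0,12.9,0,0,0,0.1],[-0.2,0,12.9,0,0,0,0.1],[-0.2,0,12.9,0,0,0,0.1],[-0.2,0,12.9,0,0,0,0.1],[-0.2,0,12.9,0,0,0,0.1],[-0.2,0,9,0,0,0,0.1],[-0.2,0,4,0,0,0,0.1],[-0.2,0,1,0,0,0,0.1],[-0.2,0,1,0,0,0,0.1],[-0.2,0,1,0,0,0,0.1]])

```text
time: 23.85
tool_pos: [0.4345, 0.0312, 0.1389]
tool_rot: [3.141, -0.001, 0.371]
contact_force: [-0.8, 0.2, -1.3]
opening: 0.0217
grip_force: 20.0
```

Run:
```python
from h import *
box(-.0045,.079,.14)
```

```text
[-2.99, 28.01, -0.1, 0.0, -0.0, 0.93] t 23.9 tcp [0.4345 0.0312 0.1389] F [-0.8  0.2 -1.3]
```

Emit:
play_rows(rows=[[-3.0,28.0,0,0,0,0.93,0.1],[-3.0,28.0,0,0,0,0.93,0.1],[-3.0,28.0,0,0,0,0.93,0.1],[-3.0,28.0,0,0,0,0.93,0.1],[-3.0,28.0,0,0,0,0.93,0.1],[-3.0,28.0,0,0,0,0.93,0.1],[-3.0,28.0,0,0,0,0.93,0.1],[-3.0,28.0,0,0,0,0.93,0.1],[-3.0,28.0,0,0,0,0.93,0.1],[-3.0,28.0,0,0,0,0.93,0.1],[-3.0,28.0,0,0,0,0.93,0.1]])

```text
time: 24.95
tool_pos: [0.508, -0.2399, 0.1386]
tool_rot: [-3.142, 0.0, -0.558]
contact_force: [0.0, 0.0, -0.6]
opening: 0.022
grip_force: 20.0
```

Run:
```python
from uten import *
snap("wrist","wrist13");inbox("wrist13")
box(-.0045,.079,.027)
```

```text
inbox wrist13 [  2.1 -19. ] [92.  31.6] 0.1 z 0.031
inbox wrist13 [ 4.1 30.3] [34.7 86.5] 89.5 z 0.0292
inbox wrist13 [ -3.4 -75.9] [31.9 99.9] 89.3 z 0.0377
[0.04, 0.05, 11.17, -0.0, 0.0, 0.0] t 25.0 tcp [ 0.5081 -0.24    0.1387] F [-0.1 -1.2 -0.6]
```

Emit:
play_rows(rows=[[0,0,4,0,0,0,0.1],[0,0,8,0,0,0,0.1],[0,0,10.3,0,0,0,0.1],[0,0,11.1,0,0,0,0.1],[0,0,11.1,0,0,0,0.1],[0,0,11.1,0,0,0,0.34],[0,0,11.1,0,0,0,0.34],[0,0,11.1,0,0,0,0.34],[0,0,11.1,0,0,0,0.34],[0,0,8,0,0,0,0.34],[0,0,3,0,0,0,0.34],[0,0,-3,0,0,0,0.34],[0,0,-3,0,0,0,0.34],[0,0,-3,0,0,0,0.34]])

```text
time: 26.4
tool_pos: [0.509, -0.2413, 0.1712]
tool_rot: [3.142, -0.005, -0.559]
contact_force: [-0.2, 0.3, -1.1]
opening: 0.0312
grip_force: 0.0
```

Run:
```python
from uten import *
for n in("scene","wrist"): snap(n,n+"14");inbox(n+"14")
uten("scene14")
box(.0795,.0,.14,57.9)
I=cv2.imread("pics/scene14.png")[90:290,170:420];cv2.imwrite("pics/c14.png",cv2.resize(I,None,fx=3,fy=3,interpolation=2))
```

```text
inbox scene14 [-3.3 10.7] [105.7  77.1] 6.2 z 0.0322
inbox scene14 [-2.2 79. ] [ 29.2 101.5] 84.1 z 0.0326
inbox wrist14 [-1.7 79.8] [102.4  34. ] 0.0 z 0.0291
inbox wrist14 [-1.5 30.7] [34.9 98. ] 88.9 z 0.0292
inbox wrist14 [ -1.8 -18.8] [31.6 99.8] 89.2 z 0.031
inbox wrist14 [ -3.  -74.3] [ 31.4 100.3] 87.2 z 0.0377
[8.48, 7.9, 2.75, -0.0, 0.0, -1.57] t 26.5 tcp [ 0.5074 -0.2403  0.1677] F [-0.7  0.5 -0.4]
```

View pics/c14.png

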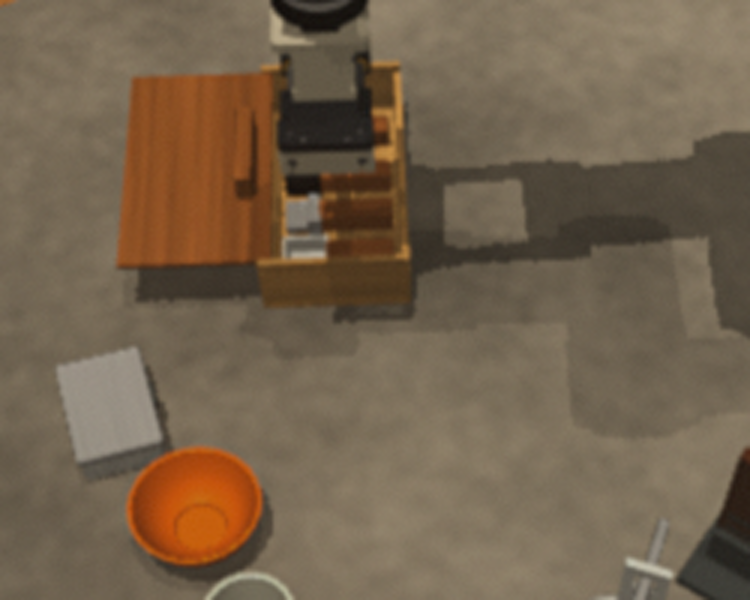

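Emit:
play_rows(rows=[[8.5,7.9,2.7,0,0,-1.57,0.5],[8.5,7.9,2.7,0,0,-1.57,0.5],[8.5,7.9,2.7,0,0,-1.57,0.5],[8.5,7.9,2.7,0,0,-1.57,0.5],[8.5,7.9,2.7,0,0,-1.57,0.5],[8.5,7.9,2.7,0,0,-1.57,0.5],[8.5,7.9,2.7,0,0,-1.57,0.5],[8.5,7.9,2.7,0,0,-1.57,0.5],[8.5,7.9,2.7,0,0,-1.57,0.5],[8.5,7.9,2.7,0,0,-1.57,0.5],[8.5,7.9,2.7,0,0,-1.57,0.5],[8.5,7.9,2.7,0,0,-1.57,0.5],[8.5,7.9,2.7,0,0,-1.57,0.5],[8.5,7.9,2.7,0,0,-1.57,0.5]])

```text
time: 27.9
tool_pos: [0.5379, -0.3525, 0.1407]
tool_rot: [-3.14, -0.0, 1.009]
contact_force: [-0.4, -0.3, 0.5]
opening: 0.046
grip_force: 0.0
```

Run:
```python
from h import *
box(.0795,.0,.083,57.9)
```

```text
[-0.01, -0.05, 5.77, -0.0, -0.0, -0.0] t 27.9 tcp [ 0.5379 -0.3525  0.1407] F [-0.4 -0.3  0.5]
```

Emit:
play_rows(rows=[[0,0,4,0,0,0,0.5],[0,0,5.7,0,0,0,0.5],[0,0,5.7,0,0,0,0.5],[0,0,5.7,0,0,0,0.05],[0,0,5.7,0,0,0,0.05],[0,0,5.7,0,0,0,0.05],[0,0,5.7,0,0,0,0.05],[0,0,5.7,0,0,0,0.05],[0,0,5.7,0,0,0,0.05],[0,-2,5.7,0,0,0,0.05],[0,-4,5.7,0,0,0,0.05],[0,-6,5.7,0,0,0,0.05],[0,-8,5.7,0,0,0,0.05],[0,-10,5.7,0,0,0,0.05],[0,-11.5,5.7,0,0,0,0.05],[0,-12,5.7,0,0,0,0.05],[0,-12,5.7,0,0,0,0.05]])

```text
time: 29.6
tool_pos: [0.4364, -0.2889, 0.0856]
tool_rot: [3.141, 0.0, 1.011]
contact_force: [-1.2, 0.5, 7.6]
opening: 0.0159
grip_force: 20.0
```

Emit:
play_rows(rows=[[0,-0.3,0,0,0,0,0.05],[0,-0.5,0,0,0,0,0.05],[0,-0.6,0,0,0,0,0.05],[0,-0.6,0,0,0,0,0.05]])

```text
time: 30.0
tool_pos: [0.4327, -0.2866, 0.0856]
tool_rot: [3.138, 0.0, 1.011]
contact_force: [2.3, -0.6, 5.6]
opening: 0.0159
grip_force: 20.0
```

Run:
```python
from h import *
T,s=pose();p=T[:2,3]-B;print(p@BX,p@BY,s["contact_force"])
```

```text
-0.04399642939065533 -2.6791435414793923e-05 [ 2.27613372 -0.57190853  5.62920956]
```

Emit:
play_rows(rows=[[0,-0.2,0,0,0,0,0.05],[0,-0.4,0,0,0,0,0.05],[0,-0.4,0,0,0,0,0.05]])

```text
time: 30.3
tool_pos: [0.4325, -0.2866, 0.0856]
tool_rot: [3.13, 0.0, 1.01]
contact_force: [15.0, -5.6, -6.7]
opening: 0.0161
grip_force: 20.1
```

Emit:
play_rows(rows=[[0,0,0,0,0,0,0.6],[0,0,0,0,0,0,0.6],[0,0,0,0,0,0,0.6],[0,0,0,0,0,0,0.6],[0,0,0,0,0,0,0.6],[0,0,-5,0,0,0,0.6],[0,0,-10,0,0,0,0.6],[0,0,-15,0,0,0,0.6],[0,0,-18,0,0,0,0.6],[0,0,-18,0,0,0,0.6]])

```text
time: 31.3
tool_pos: [0.4294, -0.2849, 0.2696]
tool_rot: [3.132, 0.002, 1.011]
contact_force: [-0.8, -0.1, 0.5]
opening: 0.0549
grip_force: 0.0
```

Run:
```python
from h import *
for n in ("scene","wrist","side"):
    img,W=snap(n,n+"15");W=W.reshape(-1,3);W=W[np.isfinite(W[:,0])]
    b=np.c_[(W[:,:2]-B)@BX,(W[:,:2]-B)@BY,W[:,2]]
    b=b[(abs(b[:,0])<.25)&(abs(b[:,1])<.15)];r=b[(b[:,2]>.08)&(b[:,2]<.095)];w=b[(b[:,2]>.055)&(b[:,2]<.067)]
    print(n,"ridge",np.percentile(r,[1,99],0).round(4).tolist(),"rim",np.percentile(w,[.3,99.7],0).round(4).tolist())
    if n!="wrist":
        img=img.astype(int);P=W
        x,y,z=P.T;c=cv2.imread(f"pics/{n}15.png")[...,::-1].astype(int).reshape(-1,3)
        W0=np.load(f"pics/{n}15.npz")["W"].reshape(-1,3);br=np.nan_to_num((c[:,0]-c[:,2]>20)&(W0[:,0]>.34)&(W0[:,0]<.46)&(W0[:,1]>.17)&(W0[:,1]<.3)&(W0[:,2]>.06)&(W0[:,2]<.16)).astype(bool)
        P=W0[br];t=P[P[:,2]>.146]
        print("trivet",len(P),np.percentile(P,[1,99],0).round(4).tolist(),"top",len(t),cv2.minAreaRect(t[:,:2].astype(np.float32)*1000))
        rk=W0[np.nan_to_num((W0[:,0]>.32)&(W0[:,0]<.5)&(W0[:,1]>.15)&(W0[:,1]<.32)&(W0[:,2]>.008)&(W0[:,2]<.016)).astype(bool)]
        print("rackbase",cv2.minAreaRect(rk[:,:2].astype(np.float32)*1000))
row(.40,.235,.25,112)
```

```text
scene ridge [[-0.0526, -0.0414, 0.0809], [-0.037, 0.0472, 0.0912]] rim [[-0.0675, -0.1245, 0.0552], [0.0678, 0.1279, 0.0663]]
trivet 554 [[0.3863, 0.1898, 0.0786], [0.4257, 0.276, 0.1552]] top 232 ((403.1085510253906, 231.7389678955078), (16.609371185302734, 91.6043930053711), 20.101537704467773)
rackbase ((405.7664794921875, 232.62648010253906), (91.30261993408203, 109.7817153930664), 20.288650512695312)
wrist ridge [[-0.0519, -0.0432, 0.083], [-0.0367, 0.0436, 0.0878]] rim [[-0.0671, -0.1118, 0.0563], [0.0688, 0.1237, 0.0625]]
side ridge [[-0.0539, -0.0461, 0.0801], [-0.0381, 0.0416, 0.0923]] rim [[-0.0697, -0.082, 0.0557], [0.0667, 0.1239, 0.0658]]Traceback (most recent call last):
  File "<stdin>", line 12, in <module>
    return _quantile_unchecked(
        a, q, axis, out, overwrite_input, method, keepdims, weights)
    return _ureduce(a,
                    func=_quantile_ureduce_func,
    ...<5 lines>...
                    overwrite_input=overwrite_input,
                    method=method)
    r = func(a, **kwargs)
    result = _quantile(arr,
                       quantiles=q,
    ...<2 lines>...
                       out=out,
                       weights=wgt)
    slices_having_nans = np.isnan(arr[-1, ...])
                                  ~~~^^^^^^^^^
IndexError: index -1 is out of bounds for axis 0 with size 0
```

Run:
```python
from h import *
row(.402,.234,.25,110.2)
```

```text
[42.47, -29.64, 1.44, -0.0, -0.0, -0.91] t 31.4 tcp [ 0.4275 -0.2833  0.2637] F [-0.3  0.3 -0.5]
```

Emit:
play_rows(rows=[[42.5,-29.6,1.4,0,0,-0.91,0.6],[42.5,-29.6,1.4,0,0,-0.91,0.6],[42.5,-29.6,1.4,0,0,-0.91,0.6],[42.5,-29.6,1.4,0,0,-0.91,0.6],[42.5,-29.6,1.4,0,0,-0.91,0.6],[42.5,-29.6,1.4,0,0,-0.91,0.6],[42.5,-29.6,1.4,0,0,-0.91,0.6],[42.5,-29.6,1.4,0,0,-0.91,0.6],[42.5,-29.6,1.4,0,0,-0.91,0.6],[42.5,-29.6,1.4,0,0,-0.91,0.6],[42.5,-29.6,1.4,0,0,-0.91,0.6],[42.5,-29.6,1.4,0,0,-0.91,0.6],[42.5,-29.6,1.4,0,0,-0.91,0.6],[42.5,-29.6,1.4,0,0,-0.91,0.6],[42.5,-29.6,1.4,0,0,-0.91,0.6],[42.5,-29.6,1.4,0,0,-0.91,0.6]])

```text
time: 33.05
tool_pos: [0.4032, 0.2327, 0.2507]
tool_rot: [3.142, 0.0, 1.919]
contact_force: [0.5, -0.4, 0.1]
opening: 0.0548
grip_force: 0.0
```

Run:
```python
from h import *
img,W=snap("wrist","w16")
img2,W2=snap("side","side16")
for w in (W,W2):
    P=w.reshape(-1,3);P=P[np.isfinite(P[:,0])]
    P=P[(P[:,0]>.33)&(P[:,0]<.48)&(P[:,1]>.16)&(P[:,1]<.31)]
    t=P[(P[:,2]>.146)&(P[:,2]<.16)];r=P[(P[:,2]>.045)&(P[:,2]<.057)];b=P[(P[:,2]>.008)&(P[:,2]<.016)]
    for n,k in(("top",t),("slab",r),("base",b)):
        if len(k)>10: q=cv2.minAreaRect(k[:,:2].astype(np.float32)*1000); print(n,len(k),np.round(q[0],1),np.round(q[1],1),round(q[2],1),np.median(k[:,2]).round(4))
row(.402,.234,.148,110.2)
```

```text
top 2169 [403.3 230.3] [11.4 92.7] 20.2 0.1503
slab 1412 [402.9 231. ] [30.7 91.1] 20.6 0.0502
base 5576 [403.3 230.5] [ 89.9 109.5] 20.2 0.0102
top 176 [401.2 229.1] [13.5 96.8] 20.5 0.1514
slab 195 [399.7 229.7] [31.1 95.9] 22.3 0.0514
base 757 [400.7 229.1] [ 91.2 113.9] 20.4 0.0117
[0.14, -0.09, 10.29, 0.0, 0.0, -0.0] t 33.1 tcp [0.4032 0.233  0.2509] F [1.4 0.4 0.6]
```

View pics/w16.png

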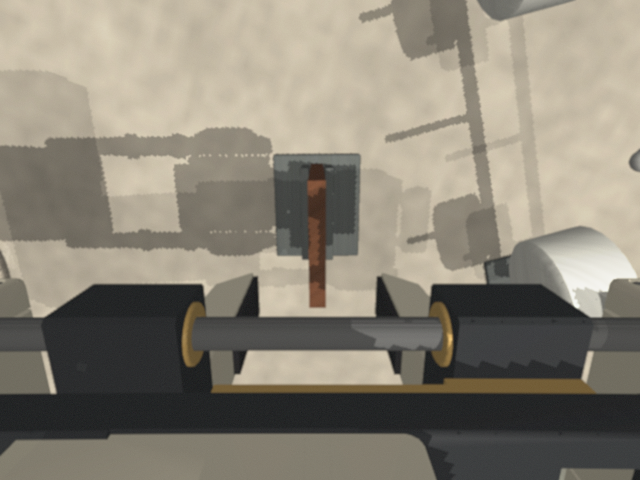

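Emit:
play_rows(rows=[[-0.2,-0.1,4,0,0,0,0.6],[-0.2,-0.1,8,0,0,0,0.6],[-0.2,-0.1,10.4,0,0,0,0.6],[-0.2,-0.1,10.4,0,0,0,0.6],[-0.2,-0.1,10.4,0,0,0,0.05],[-0.2,-0.1,10.4,0,0,0,0.05],[-0.2,-0.1,10.4,0,0,0,0.05],[-0.2,-0.1,10.4,0,0,0,0.05],[-0.2,-0.1,10.4,0,0,0,0.05],[-0.2,-0.1,10.4,0,0,0,0.05],[-0.2,-0.1,10.4,0,0,0,0.05],[-0.2,-0.1,10.4,0,0,0,0.05],[-0.2,-0.1,10.4,0,0,0,0.05]], squeeze=35)

```text
time: 34.45
tool_pos: [0.4031, 0.2315, 0.147]
tool_rot: [3.141, 0.0, 1.921]
contact_force: [0.6, -0.4, 3.8]
opening: 0.0119
grip_force: 35.0
```

Emit:
play_rows(rows=[[0,0,-2,0,0,0,0.05],[0,0,-4,0,0,0,0.05],[0,0,-6,0,0,0,0.05],[0,0,-9,0,0,0,0.05],[0,0,-12,0,0,0,0.05],[0,0,-15,0,0,0,0.05],[0,0,-15,0,0,0,0.05],[0,0,-15,0,0,0,0.05],[0,0,-15,0,0,0,0.05]])

```text
time: 35.35
tool_pos: [0.4019, 0.2311, 0.295]
tool_rot: [-3.138, 0.0, 1.921]
contact_force: [0.4, -0.5, -1.7]
opening: 0.0117
grip_force: 35.0
```

Run:
```python
from h import *
q=.08; row(.524-q*.818,.357-q*.575,.297,125.1)
```

```text
[5.57, 8.06, -0.22, -0.0, -0.0, -0.26] t 35.4 tcp [0.4019 0.2311 0.295 ] F [ 0.4 -0.5 -1.7]
```

Emit:
play_rows(rows=[[1.5,2,0,0,0,-0.1,0.05],[3,4,0,0,0,-0.2,0.05],[4.5,6,-0.1,0,0,-0.26,0.05],[5.6,8.0,-0.2,0,0,-0.26,0.05],[5.6,8.0,-0.2,0,0,-0.26,0.05],[5.6,8.0,-0.2,0,0,-0.26,0.05],[5.6,8.0,-0.2,0,0,-0.26,0.05]])

```text
time: 36.05
tool_pos: [0.458, 0.3108, 0.2978]
tool_rot: [-3.139, -0.0, 2.181]
contact_force: [-0.5, 0.3, -1.5]
opening: 0.0114
grip_force: 35.0
```

Run:
```python
from h import *
T,s=pose();print(s["tool_pos"],s["tool_rot"],s["opening"])
RX=np.array([.818,.575]);RY=np.array([-.575,.818]);PM=np.array([.524,.357])
for n in("scene","side","wrist"):
    img,W=snap(n,n+"17");P=W.reshape(-1,3);P=P[np.isfinite(P[:,0])]
    b=np.c_[(P[:,:2]-PM)@RX,(P[:,:2]-PM)@RY,P[:,2]]
    k=b[(abs(b[:,1])<.03)&(b[:,0]>-.055)&(b[:,0]<.028)&(b[:,2]>.236)&(b[:,2]<.27)]
    t=b[(abs(b[:,1])<.07)&(b[:,0]>-.11)&(b[:,0]<-.055)&(b[:,2]>.17)&(b[:,2]<.27)]
    top=b[(abs(b[:,1])<.07)&(b[:,0]>-.1)&(b[:,0]<-.06)&(b[:,2]>.292)&(b[:,2]<.312)]
    for m,a in(("peg",k),("triv",t),("top",top)):
        if len(a)>10: print(n,m,len(a),np.percentile(a,[2,50,98],0).round(4).tolist())
    if n=="scene": cv2.imwrite("pics/c17.png",cv2.resize(img[180:400,280:560,::-1],None,fx=2.7,fy=2.7,interpolation=2))
```

```text
[0.45803014 0.31080468 0.29775979] [-3.13929012e+00 -1.18149658e-04  2.18053658e+00] 0.01138205435452216
scene peg 155 [[-0.04, -0.004, 0.2494], [-0.007, -0.0006, 0.253], [0.0274, 0.0036, 0.2609]]
scene triv 619 [[-0.0764, -0.0459, 0.1714], [-0.0739, -0.0212, 0.1995], [-0.0719, 0.0436, 0.2666]]
scene top 96 [[-0.0852, -0.0456, 0.2924], [-0.0751, -0.0357, 0.3014], [-0.0725, 0.0432, 0.3041]]
side peg 110 [[-0.0456, -0.0071, 0.2416], [-0.0097, -0.0017, 0.2527], [0.0267, 0.0032, 0.2615]]
side triv 1021 [[-0.0913, -0.047, 0.1721], [-0.0885, -0.0097, 0.2213], [-0.078, 0.0443, 0.2681]]
side top 237 [[-0.0987, -0.0465, 0.2926], [-0.0843, -0.0104, 0.3023], [-0.0621, 0.041, 0.3112]]
wrist peg 1916 [[-0.0426, -0.0043, 0.2474], [-0.0075, 0.0006, 0.2517], [0.0263, 0.0032, 0.2587]]
wrist triv 501 [[-0.086, 0.0449, 0.1731], [-0.0801, 0.0451, 0.2367], [-0.0745, 0.0453, 0.2692]]
wrist top 4955 [[-0.0908, -0.0305, 0.294], [-0.0803, 0.0133, 0.3018], [-0.0696, 0.045, 0.3091]]
```

View pics/c17.png

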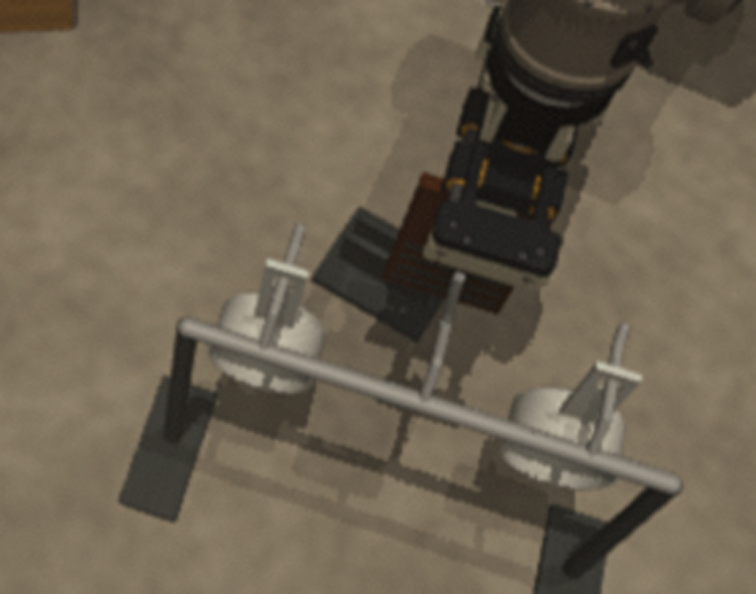

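Emit:
play_rows(rows=[[0,1,0,0,0,0,0.05],[0,2,0,0,0,0,0.05],[0,3,0,0,0,0,0.05],[0,4,0,0,0,0,0.05],[0,4,0,0,0,0,0.05],[0,4,0,0,0,0,0.05]])

```text
time: 36.8
tool_pos: [0.4917, 0.3344, 0.2983]
tool_rot: [-3.141, 0.0, 2.181]
contact_force: [-0.4, 0.0, -1.4]
opening: 0.0116
grip_force: 35.0
```

Emit:
play_rows(rows=[[0,0.8,0,0,0,0,0.05],[0,1.6,0,0,0,0,0.05],[0,2.4,0,0,0,0,0.05],[0,3.2,0,0,0,0,0.05],[0,3.7,0,0,0,0,0.05],[0,3.7,0,0,0,0,0.05]])

```text
time: 37.4
tool_pos: [0.5223, 0.3559, 0.2983]
tool_rot: [-3.141, -0.0, 2.181]
contact_force: [0.5, -0.3, -2.3]
opening: 0.0119
grip_force: 35.0
```

Run:
```python
from h import *
T,s=pose();print(s["tool_pos"],s["contact_force"],s["opening"])
RX=np.array([.818,.575]);RY=np.array([-.575,.818]);PM=np.array([.524,.357])
print((T[:2,3]-PM)@RX,(T[:2,3]-PM)@RY)
img,W=snap("scene","scene18");cv2.imwrite("pics/c18.png",cv2.resize(img[180:400,280:560,::-1],None,fx=2.7,fy=2.7,interpolation=2))
```

```text
[0.52229682 0.35588767 0.29825768] [ 0.47681394 -0.3312312  -2.26655492] 0.011872011533246692
-0.0020327888739772103 6.94397211975211e-05
```

View pics/c18.png

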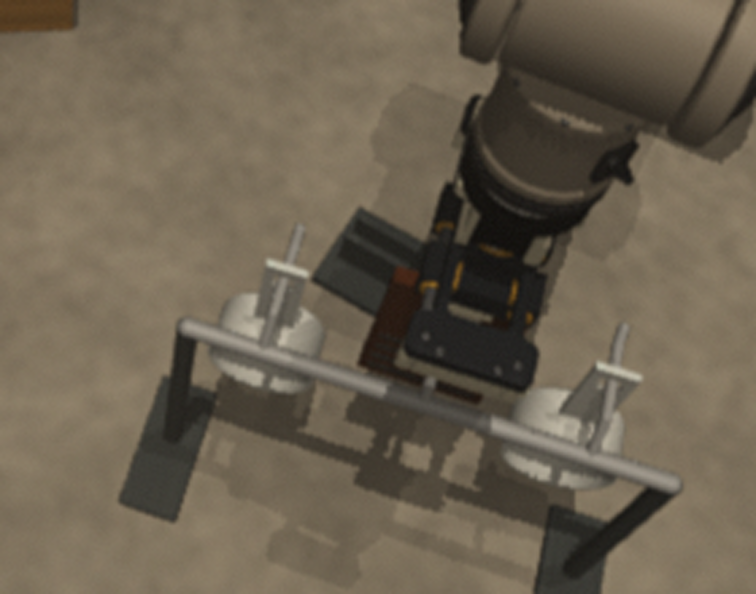

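Emit:
play_rows(rows=[[0,0,0.3,0,0,0,0.05],[0,0,0.6,0,0,0,0.05],[0,0,0.9,0,0,0,0.05],[0,0,1.2,0,0,0,0.05],[0,0,1.2,0,0,0,0.05],[0,0,1.2,0,0,0,0.05]])

```text
time: 38.05
tool_pos: [0.5218, 0.3555, 0.2867]
tool_rot: [-3.142, 0.0, 2.181]
contact_force: [0.1, 0.8, -2.2]
opening: 0.0117
grip_force: 35.0
```

Emit:
play_rows(rows=[[0,0,0.1,0,0,0,0.05],[0,0,0.2,0,0,0,0.05],[0,0,0.3,0,0,0,0.05],[0,0,0.3,0,0,0,0.05]])

```text
time: 38.45
tool_pos: [0.5218, 0.3555, 0.2836]
tool_rot: [-3.141, 0.0, 2.181]
contact_force: [0.3, 0.6, -1.9]
opening: 0.012
grip_force: 35.0
```

Emit:
play_rows(rows=[[0,0,0.1,0,0,0,0.05],[0,0,0.2,0,0,0,0.05],[0,0,0.2,0,0,0,0.05]])

```text
time: 38.75
tool_pos: [0.5219, 0.3556, 0.2829]
tool_rot: [3.14, 0.0, 2.181]
contact_force: [-1.5, -1.2, 5.1]
opening: 0.0117
grip_force: 35.0
```

Emit:
play_rows(rows=[[0,0,-0.1,0,0,0,0.05],[0,0,-0.1,0,0,0,0.25],[0,0,-0.1,0,0,0,0.35],[0,0,-0.1,0,0,0,0.35],[0,0,-0.1,0,0,0,0.35],[0,0,-0.1,0,0,0,0.35],[0,0,-0.1,0,0,0,0.35],[0,0,-2,0,0,0,0.35],[0,0,-4,0,0,0,0.35],[0,0,-8,0,0,0,0.35],[0,0,-10,0,0,0,0.35],[0,0,-10,0,0,0,0.35]])

```text
time: 39.95
tool_pos: [0.5225, 0.3559, 0.3856]
tool_rot: [3.134, 0.001, 2.181]
contact_force: [-0.2, 0.6, -0.4]
opening: 0.032
grip_force: 0.0
```

Run:
```python
from h import *
T,s=pose();print(s["tool_pos"],s["contact_force"],s["opening"],s["time"])
RX=np.array([.818,.575]);RY=np.array([-.575,.818]);PM=np.array([.524,.357])
for n in("scene","side","wrist"):
    img,W=snap(n,n+"19");P=W.reshape(-1,3);P=P[np.isfinite(P[:,0])]
    b=np.c_[(P[:,:2]-PM)@RX,(P[:,:2]-PM)@RY,P[:,2]]
    t=b[(abs(b[:,1])<.06)&(abs(b[:,0])<.025)&(b[:,2]>.15)&(b[:,2]<.235)]
    top=b[(abs(b[:,1])<.06)&(abs(b[:,0])<.035)&(b[:,2]>.27)&(b[:,2]<.31)]
    for m,a in(("triv",t),("top",top)):
        if len(a)>10: print(n,m,len(a),np.percentile(a,[2,50,98],0).round(4).tolist())
    W0=np.load(f"pics/{n}15.npz")["W"]
cv2.imwrite("pics/c19.png",cv2.resize(cv2.imread("pics/scene19.png")[180:400,280:560],None,fx=2.7,fy=2.7,interpolation=2))
```

```text
[0.52248511 0.35593726 0.38557185] [-0.16252539  0.56286195 -0.35121114] 0.03204335081443117 39.95
scene triv 865 [[-0.0044, -0.0456, 0.1555], [0.0041, -0.004, 0.1983], [0.0057, 0.044, 0.2335]]
scene top 356 [[-0.007, -0.0455, 0.2706], [0.0038, -0.0117, 0.2826], [0.0054, 0.0437, 0.2895]]
side triv 856 [[-0.014, -0.0475, 0.152], [-0.0106, -0.008, 0.1937], [-0.0001, 0.045, 0.2322]]
side top 328 [[-0.0135, -0.0463, 0.2707], [-0.0097, -0.0049, 0.284], [0.001, 0.0445, 0.2906]]
wrist triv 119 [[-0.0083, 0.0449, 0.159], [-0.0024, 0.0451, 0.2017], [0.003, 0.0452, 0.2344]]
wrist top 2342 [[-0.0084, -0.0448, 0.2841], [-0.0026, 0.0031, 0.2862], [0.0029, 0.0449, 0.2875]]
```

View pics/c19.png

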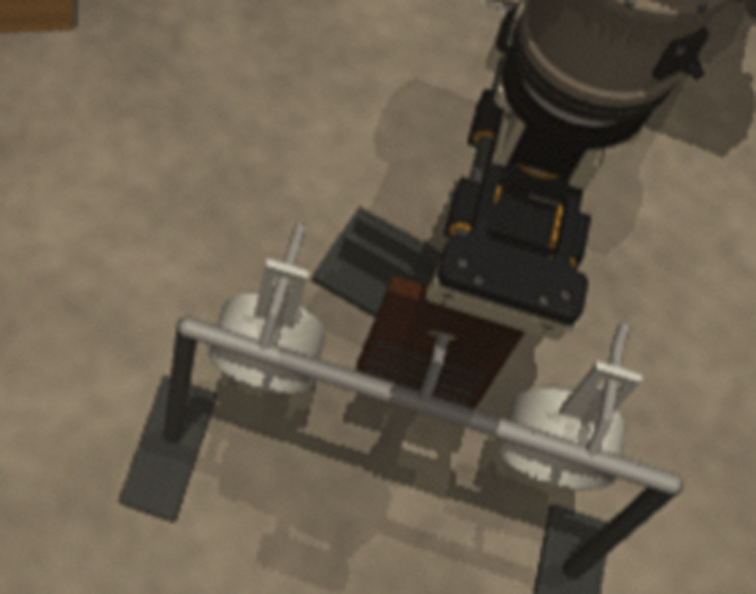

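Emit:
play_rows(rows=[[0,0,-3,0,0,0,0.35],[0,0,-3,0,0,0,0.35],[0,0,-3,0,0,0,0.35],[0,0,-3,0,0,0,0.35],[0,0,-3,0,0,0,0.35],[0,0,-3,0,0,0,0.35],[0,0,-3,0,0,0,0.35],[0,0,-3,0,0,0,0.35]])

```text
time: 40.9
tool_pos: [0.5218, 0.3555, 0.4116]
tool_rot: [-3.141, 0.0, 2.181]
contact_force: [0.7, -0.1, 0.4]
opening: 0.0321
grip_force: 0.0
```

Run:
```python
from h import *
from uten import uten
img,W=snap("scene","scene20");uten("scene20")
P=W.reshape(-1,3);P=P[np.isfinite(P[:,0])]
b=np.c_[(P[:,:2]-B)@BX,(P[:,:2]-B)@BY,P[:,2]];b=b[(abs(b[:,0])<.2)&(abs(b[:,1])<.15)]
r=b[(b[:,2]>.08)&(b[:,2]<.095)];print("ridge",np.percentile(r,[1,99],0).round(4)[:,0])
print(robot.hand_in())
```

```text
ridge [-0.0526 -0.037 ]
the job is handed in; nothing more can be done
None
```

The job is handed in at about 41 s: all four utensils are in the box, the cover is shut, and the trivet hangs on the middle peg. The last camera check agreed, but the hand-in returned no verdict.

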